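# Turn a concrete core stud-up and punch-mark it

## Task

Roll the concrete core along its plywood board until the brass stud in its side faces up, and only then pick it up and lay it in the two-rail cradle of the marking stand, with the stud still up and right under the punch, and let go. Then take the hand mallet, knock the sprung punch down onto the stud with it, and stand the mallet back upright on the bench. Do not push the punch with the gripper, and leave the bottle, beaker and cube mould where they are.

Things in the scene. Friction and masses are not known exactly. Their poses are not given: they have to be found in the camera images.
- core: grey concrete cylinder, 46 mm diameter, 110 mm long, about 0.4 kg, lying on the plywood board and free to roll across it. Origin at its centre; its z is its long axis (pointing away from the robot), its x points to the stud. A dark line on each end face runs from the centre towards the stud's side.
- stud (a point): outer face of the flat round brass stud, 20 mm across, almost flush in the core's side: 23 mm from the core's axis, 30 mm from its centre towards the end away from the robot
- board: fixed plywood board, 260 mm wide in its own y (the direction in which the core rolls), 150 mm deep, top 12 mm above the bench, with a 6 mm high, 10 mm wide strip at each end of its width. Origin on the bench under its middle; its own z lies level, away from the robot, its own x points straight down.
- stand: fixed dark steel marking stand. Origin on the bench under the cradle's middle; x level along the cradle away from the robot, z up. Base plate x from -80 to +120, y +-55 mm, 12 mm thick. Cradle: two level steel rods, 12 mm diameter, x from -61 to +61 mm, at y = -16 and +16 mm, tops 26 mm above the bench. Column at x = +85 to +115 mm, 50 mm wide, 125 mm high.
- overhang_end (a point): middle of the underside of the near end of the stand's overhead arm: x = -10 mm of the stand, 97 mm above the bench. The arm, 36 mm wide and 28 mm high, runs from here level to the column, over the cradle's far half; a gripper pointing straight down would meet it, so lean it back towards the robot by about 35 degrees.
- cradle (a point): where the centre of a seated core lies: above the stand's origin, 44 mm over the bench (axes as the stand)
- punch: steel punch pin, 12 mm diameter, upright through the arm at x = +30 mm of the stand, sprung upwards, up to 20 mm of travel, about 4 N to start and 10 N to reach the stud. Origin at its lower tip, 81 mm above the bench at rest, 14 mm above the top of a seated core.
- punch_cap (a point): centre of the top face of the punch's flat round cap, 36 mm across, 167 mm above the bench at rest; this is what to strike
- mallet: hand mallet standing on its head: black rubber head 52 mm diameter and 55 mm high, steel collar, then an upright wooden handle 22 mm diameter up to 155 mm; 0.3 kg. Origin at the centre of the head's striking face (the underside); z up along the handle. It strikes with its underside.
- wash_bottle: white closed bottle, 60 mm diameter, 140 mm high, bystander. Origin under its centre. It and the mallet may have swapped places.
- beaker: glass beaker, 72 mm diameter, 90 mm high, bystander. Origin under its centre.
- cube_mould: dark steel open cube mould, 90 mm square, 80 mm high, bystander. Origin under its centre.
Mind the look-alikes: they are no part of the job. What is shaped like the core but blue is not meant.

How it is judged:
On the way, in this order (a step that is already met when the one before it is completed fails the run):
1. the core lies on the board, rolled so that its stud faces up (within 20 degrees) (angle between core's own x axis and vertical below 0.35 rad and x of core in the frame of board above -0.04 m and distance between core and board below 0.15 m and linear speed of core below 0.03 m/s), for 0.2 s.
2. the core lies in the cradle, released, its stud up and under the punch (horizontal distance between stud and punch below 0.01 m and angle between core's own x axis and vertical below 0.35 rad and z of core in the frame of cradle between -0.005 and 0.005 m and angle between the z axis of core and the x axis of stand, either way round below 0.12 rad and contact force between the fingers and core below 0.1 N), for 0.2 s.
3. the mallet drives the punch onto the core's stud (horizontal distance between stud and punch below 0.01 m and angle between core's own x axis and vertical below 0.35 rad and z of core in the frame of cradle between -0.005 and 0.005 m and angle between the z axis of core and the x axis of stand, either way round below 0.12 rad and contact force between mallet and punch above 3 N and contact force between punch and core above 1.5 N).
At the end, for the whole second after the job is handed in: The core rests in the cradle (centre within 5 mm of its seated height, axis within 7 degrees of the cradle's), its stud up within 20 degrees and its middle within 10 mm of the punch's axis; the mallet stands upright on the bench on its head (within 6 degrees), anywhere; both at rest (horizontal distance between stud and punch below 0.01 m and angle between core's own x axis and vertical below 0.35 rad and z of core in the frame of cradle between -0.005 and 0.005 m and angle between the z axis of core and the x axis of stand, either way round below 0.12 rad and linear speed of each of core, mallet below 0.02 m/s and height (world z) of mallet between -0.006 and 0.006 m and angle between mallet's own z axis and vertical below 0.1 rad); the robot touches nothing.
It fails at once if the core is lifted (centre 60 mm or more above the bench) while its stud is over 40 degrees from facing up (height (world z) of core above 0.06 m and angle between core's own x axis and vertical above 0.7 rad).
It fails at once if the gripper's fingers push the punch (contact force between the fingers and punch above 1.5 N).
It fails at once if the bottle, beaker or cube mould is moved by more than 25 mm (distance of any of wash_bottle, beaker, cube_mould from where it was at the start of the episode above 0.025 m).
It also fails if it takes over 72 s, if anything falls off the work surface, if the arm or the gripper's body presses on something with over 40 N, if the wrist force passes 120 N, or if a joint passes its speed limit or range.

## Robot

A 6-joint arm with a two-finger parallel gripper is mounted at the origin on the work surface. World frame = base frame: x ahead of the robot, y to its left, z up, the work surface at z = 0. Lengths are in m, angles in rad, forces in N, time in s.
With the tool pointing down it reaches from about 0.35 to 0.975 m from the base axis. Payload 7.1 kg.
Tool frame: the origin (TCP) lies between the finger pads; the fingertips stand 22 mm ahead of it and the grasp point (between the pads) lies 3 mm ahead of it (robot.finger_overhang is the z of the fingertips in the tool frame, in m); z points along the fingers, y is the line along which they close (so a half turn about z gives the same grasp; the last joint's range is limited). The gripper opens to 88 mm and grips with 3 to 60 N. Pads are 20 mm wide; open, the fingers measure 115 mm over their backs; the gripper's body (75 mm by 178 mm) begins 61 mm behind the grasp point.
Start: joints at [1.254, 0.423, 1.63, -0, 1.089, -0.019], TCP at [0.183, 0.597, 0.245] pointing down, gripper open.
Joint ranges: [-3, 3], [-0.9, 2.11], [0.09, 2.58], [-1.31, 4.45], [0.11, 2.69], [-2.54, 2.54]. Speed limits (rad/s): [2.39, 2.39, 3.01, 3.14, 3.14, 3.14].

## Interface

Orientations are given as [roll, pitch, yaw] about the fixed x, y, z axes, in that order (R = Rz(yaw) Ry(pitch) Rx(roll)).
In Python, from plant import robot gives the robot as it stands.
- The arm moves only by the tool carry_out, never from a script. Its argument "increments" is text: rows parted by semicolons, each of 7 numbers parted by spaces: the finger opening in mm, from 0 to 87.8, then the shift along the tool's x, y, z scaled (see below), then the turn, a rotation vector about the tool's x, y, z scaled (see below). A call has 1 to 12 rows; each row is the pose to reach, as a shift and turn from the pose commanded when the call began, along the tool's axes at that moment, turning the shorter way round; what a row does not reach only later rows make up. The controller multiplies each number of a shift by 150 mm and each number of a turn by 180 degrees. A row lasts 1/10 s, in which the tool goes at most 50 mm and 8.59 degrees, less where a joint would pass 70% of its speed; a pose out of reach is approached as far as the arm can. A call with a number of a shift or a turn outside -1 to 1 is refused whole. A call with a gripper value outside its range is refused whole. The fingers move at their own pace and stop on an object; "grip_force" is the grip in N (left out, the last holds). Time passes only in rows, so rows that repeat a pose let the fingers close. It gives the time, the measured TCP pose, the force, the opening and the grip force at its end, in the units of the state.
- robot.observe(): the state, without advancing time (a new reading comes with each control period).
- robot.grab_frame(name): name is "scene" or "top"; returns a dict with "frame" (480x640x3 uint8, red, green, blue), "depth" (480x640 float32, m along the optical axis (not along the pixel's ray), 0 where there is no reading), "intrinsics" (3x3 intrinsics, pixels), "rvec" (rotation vector, rad) and "tvec" (3), from world to camera coordinates, as OpenCV has them. Camera axes: x right, y down, z forward; pixel columns grow to the right and rows downward; lengths in m; the calibration is good to about 2 mm. A picture is of the moment at which its call begins.
- robot.close_job(): hands the job in; it is judged then, once.
The state is a dict: "clock": time; "joint_positions": joint angles; "qvel": joint speeds; "effort": joint torques, N m; "eef_pos": TCP position; "ee_rot": TCP orientation; "force": force on the tool from outside, world axes, zero at the start; "moment": the same for the moment, N m; "width": finger opening in m; "grasp_force": force on a finger pad.
Only numpy, scipy, OpenCV 4.12 (cv2) and the standard library are available. Lean on these libraries where they do the work, as an engineer would, in place of code of your own. Each camera call takes 0.05 s, during which the arm holds its last target. There are 200 camera calls.

## Working session

There is one attempt and no reset: what is moved stays moved. The work goes in short steps, Python scripts to look and compute and a tool call to move; the robot and the scene stay as the last step left them, time stands still between calls to the robot, and variables do not carry over. Pictures are saved under pics/ and viewed, at most 11 in all, crops included, and the job is handed in when it is done.

Besides the shell and the picture viewer there is one more tool, called by a JSON object that holds its "method" and its "body". carry_out: Moves the arm, as the interface text tells. Shifts and turns lie within -1 to 1; 1 stands for 150 mm of shift or 180 degrees of turn. Its arguments: {"type":"object","properties":{"increments":{"type":"string"},"grip_force":{"type":"number"}},"required":["increments"]}

```bash
ls; mkdir -p pics; cat > h.py <<'E'
import numpy as np, cv2, pickle
from plant import robot
from scipy.spatial.transform import Rotation as R
def grab(n):
    f=robot.grab_frame(n); f['R']=cv2.Rodrigues(np.array(f['rvec'],float))[0]; f['t']=np.array(f['tvec'],float).ravel(); f['K']=np.array(f['intrinsics']); return f
def save(f,name,box=None,s=1):
    im=f['frame'][:,:,::-1]
    if box: x0,y0,x1,y1=box; im=im[y0:y1,x0:x1]
    cv2.imwrite('pics/'+name,cv2.resize(im,None,fx=s,fy=s,interpolation=cv2.INTER_CUBIC))
def world(f):
    d=f['depth']; v,u=np.mgrid[:480,:640]; K=f['K']
    P=np.stack([(u-K[0,2])/K[0,0]*d,(v-K[1,2])/K[1,1]*d,d],-1)
    return (P-f['t'])@f['R']
def ray(f,u,v,z):
    c=-f['R'].T@f['t']; d=f['R'].T@np.linalg.inv(f['K'])@[u,v,1]
    return c+d*(z-c[2])/d[2]
E
python3 - <<'E'
from h import *
for n in ['scene','top']:
    f=grab(n); save(f,n+'0.png'); pickle.dump(f,open(n+'0.pkl','wb')); print(n,-f['R'].T@f['t'],f['K'][0,0],f['R'][2])
s=robot.observe(); print(s)
E
```

```text
pics
scene [1.03860172 0.65934691 1.0377422 ] 602.0931815664219 [-0.38139261 -0.54248128 -0.74850099]
top [ 0.36032147 -0.02275469  1.32238496] 565.4908651976099 [ 0.16450767  0.02146028 -0.98614232]
{'clock': 0.1, 'joint_positions': array([ 1.25400364e+00,  4.23760279e-01,  1.63055364e+00,  4.95867822e-05,
        1.08859946e+00, -1.89952377e-02]), 'qvel': array([ 0.00067696, -0.00249815, -0.00364457,  0.00131489, -0.00190069,
       -0.00021204]), 'effort': array([ 3.02310773e-04, -5.45615602e+01, -2.74326217e+01,  6.44551660e-02,
        1.87890191e-02, -9.62443565e-07]), 'eef_pos': array([0.18320779, 0.59708409, 0.24400555]), 'ee_rot': array([-3.14027300e+00, -6.89803977e-05,  2.84377213e+00]), 'force': array([ 0.26989581, -0.31816345, -0.2943616 ]), 'moment': array([-0.02617617,  0.01069402,  0.03644326]), 'grasp_force': 0.0, 'width': 0.08794344499852949}
```

View pics/scene0.png

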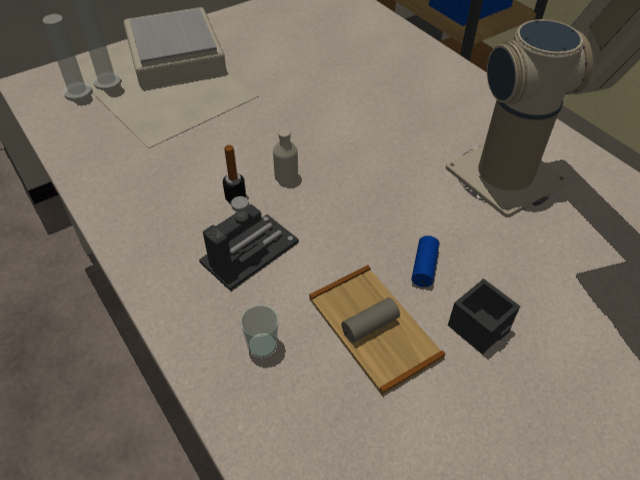

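View pics/top0.png

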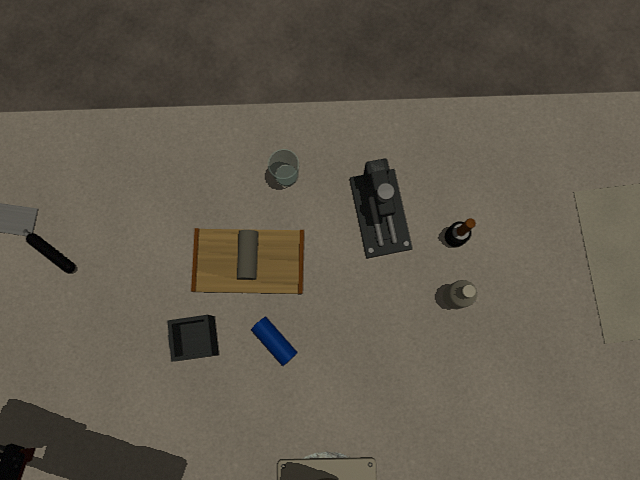

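The scene view shows the grey core on the board at (371,320), with the blue look-alike off the board at (425,261). The stand is at (245,245), the mallet at (233,180) and the bottle at (286,160). In the top view the core is at (247,255), the cap at (386,191) and the mallet at (458,235). The grey cylinder on the board fits the description and the blue one does not, so I'll confirm that in a crop.

```bash
cat > m.py <<'E'
from h import *
f=pickle.load(open('scene0.pkl','rb')); save(f,'crop1.png',(325,285,415,352),8)
g=pickle.load(open('top0.pkl','rb'))
for n,F in (('scene',f),('top',g)):
    W=world(F); im=F['frame'].astype(int); hsv=cv2.cvtColor(F['frame'],cv2.COLOR_RGB2HSV); H,S,V=[hsv[:,:,i] for i in range(3)]
    ok=F['depth']>0
    print(n, 'table z', np.median(W[ok&(abs(W[...,0]-.5)<.3)&(abs(W[...,1])<.5)][:,2]))
    def rep(name,m):
        p=W[m&ok]; 
        if len(p)<5: print(name,'few',len(p)); return
        r=cv2.minAreaRect((p[:,:2]*1000).astype(np.float32)); print(name,len(p),'med',p.mean(0).round(4),'z',np.percentile(p[:,2],[2,98]).round(3),'rect',np.round(r[0],1),np.round(r[1],1),round(r[2],1))
    reg=lambda x0,x1,y0,y1,z0,z1:(W[...,0]>x0)&(W[...,0]<x1)&(W[...,1]>y0)&(W[...,1]<y1)&(W[...,2]>z0)&(W[...,2]<z1)
    wood=(S>90)&(H>8)&(H<30)&reg(.3,.9,-.1,.4,.005,.03)
    rep('board',wood)
    grey=(S<70)&reg(.35,.8,0,.35,.022,.075); 
    # connected comp near core
    u,v=(371,320) if n=='scene' else (247,255)
    l=cv2.connectedComponents(grey.astype(np.uint8))[1]; rep('core',l==l[v,u]); 
    u,v=(241,203) if n=='scene' else (386,191)
    l=cv2.connectedComponents((reg(.4,1,-.5,0,.155,.18)).astype(np.uint8))[1]; rep('cap',l==l[v,u])
    rep('armtop',reg(.4,1,-.4,-.05,.115,.135)&(V<90)&(abs(W[...,1]+.17)<.1))
    rep('base',reg(.4,1,-.4,-.05,.007,.017)&(V<110))
    rep('rods',reg(.4,1,-.4,-.05,.020,.03))
    rep('handle',(S>120)&reg(.4,1,-.5,-.2,.07,.2))
    rep('handletop',(S>120)&reg(.4,1,-.5,-.2,.149,.2))
    rep('head',reg(.4,1,-.5,-.2,.02,.06)&(V<60)&(W[...,1]<-.26))
E
python3 m.py
```

```text
scene table z 0.0006946234695932731
board 7106 med [0.5616 0.1853 0.0125] z [0.007 0.02 ] rect [557.4 173.1] [264.  154.1] 87.6
core 1246 med [0.5738 0.1784 0.051 ] z [0.032 0.06 ] rect [568.4 174.6] [ 44.1 113.7] 85.3
cap 225 med [ 0.6755 -0.1366  0.1653] z [0.157 0.17 ] rect [ 675.  -139.4] [34.1 37. ] 4.6
armtop 917 med [ 0.7058 -0.1295  0.1243] z [0.116 0.132] rect [ 696.3 -133.1] [125.8  53.3] 9.0
base 2267 med [ 0.654  -0.1354  0.012 ] z [0.008 0.016] rect [ 611.1 -193.9] [373.6 202. ] 44.9
rods 674 med [ 0.6365 -0.1665  0.0247] z [0.02 0.03] rect [ 608.9 -202.6] [336.6 174.7] 52.8
handle 270 med [ 0.6059 -0.309   0.1192] z [0.072 0.156] rect [ 603.8 -314.5] [26.1 18.3] 70.1
handletop 55 med [ 0.6038 -0.3134  0.1538] z [0.15  0.158] rect [ 603.4 -315. ] [25.6 16.1] 59.2
head 311 med [ 0.61   -0.3     0.0446] z [0.023 0.059] rect [ 606.1 -307.7] [44.  49.6] 68.3
top table z 0.0007387386321425828
board 5990 med [0.554  0.1715 0.0126] z [0.007 0.02 ] rect [575.3  96.5] [215.9 443.3] 13.7
core 904 med [0.5654 0.1674 0.0537] z [0.042 0.062] rect [566.9 168.9] [ 44.6 110.2] 87.1
cap 234 med [ 0.6728 -0.1425  0.1666] z [0.16  0.171] rect [ 673.8 -142.6] [34.5 35.2] 69.2
armtop 810 med [ 0.7015 -0.1361  0.1246] z [0.117 0.13 ] rect [ 695.7 -138.6] [126.1  49.2] 9.7
base 2371 med [ 0.6459 -0.1475  0.0121] z [0.008 0.016] rect [ 645.7 -224. ] [328.2 479.8] 89.6
rods 449 med [ 0.6267 -0.1586  0.025 ] z [0.02  0.029] rect [ 591.9 -205.7] [350.  138.8] 52.2
handle 173 med [ 0.5999 -0.3137  0.1306] z [0.073 0.158] rect [ 602.2 -316.2] [18.9 20.8] 55.4
handletop 79 med [ 0.602  -0.3168  0.1545] z [0.15  0.159] rect [ 602.4 -317. ] [17.6 20.5] 45.3
head 328 med [ 0.556  -0.3024  0.0464] z [0.022 0.059] rect [ 532.5 -303. ] [ 48.8 196.1] 78.6
```

```bash
sleep 1
```

```text
(no output)
```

View pics/crop1.png

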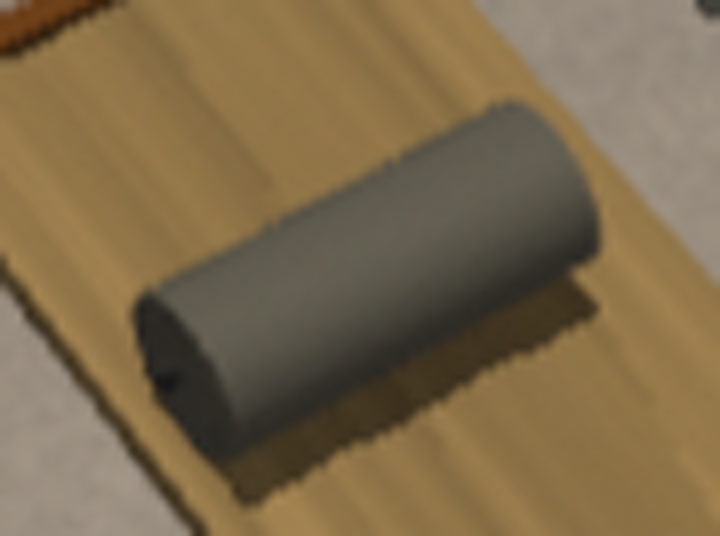

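The crop confirms the grey concrete core. Its far end face shows the dark line at crop (165,380), left of the face centre. Next I'll measure that angle.

```bash
cat > ang.py <<'E'
from h import *
f=pickle.load(open('scene0.pkl','rb'))
W=world(f)
# axis from scene data
a=np.radians(-3.5); ax=np.array([np.cos(a),np.sin(a),0]); lat=np.array([-np.sin(a),np.cos(a),0])
im=f['frame'].astype(int).sum(2)
print(im[322:345,340:358])
for c0 in ([.5684,.1746,.035],[.5669,.1735,.035]):
    c=np.array(c0)+.055*ax
    pr=lambda P:cv2.projectPoints(np.array(P).reshape(-1,3),np.array(f['rvec']),f['t'],f['K'],None)[0].reshape(-1,2).round(1)
    print('centre',pr(c))
    for th in range(0,360,30): print(th, pr(c+.023*(np.sin(np.radians(th))*lat+np.cos(np.radians(th))*np.array([0,0,1]))))
E
python3 ang.py
```

```text
[[358 326 188 140 165 225 263 266 269 271 272 271 269 272 274 274 277 274]
 [354 262 118 113 123 151 223 268 269 270 272 271 276 276 277 277 275 275]
 [353 231 121 121 122 118 135 234 271 273 275 277 276 278 279 277 273 276]
 [348 258 120 118 119 117 119 158 245 276 277 277 280 276 278 274 274 272]
 [338 310 118 117 115 120 119 124 182 249 275 276 277 275 275 272 269 268]
 [331 325 148 122 121 118 118 116 128 187 275 277 273 275 273 269 263 258]
 [332 321 195 123 119 120 121 119 117 146 249 272 269 268 266 262 257 253]
 [329 324 265 126 123 123 124 120 119 134 178 240 268 262 257 255 252 246]
 [329 325 309 128 124 128 126 121 123 122 132 184 261 255 250 248 243 236]
 [333 328 307 135 120 115 106 109 123 124 133 147 228 250 240 235 233 224]
 [343 332 317 236  93  77  74  99 118 124 125 138 187 235 234 224 219 214]
 [349 337 330 308 132  81  83 114 119 124 119 131 159 219 217 216 208 199]
 [356 346 332 312 168 116 113 122 121 122 124 126 139 184 210 203 194 190]
 [362 357 342 321 238 136 125 126 123 122 125 125 128 158 195 189 180 174]
 [325 364 352 341 318 238 129 121 123 123 126 126 
[... 441 characters left out ...]
 232 139 134 136 146 160 170 171]
 [438 422 307 154 192 325 361 355 344 327 309 236 152 156 167 169 168 175]
 [445 441 407 257 164 233 324 357 356 338 325 310 234 161 166 168 167 166]]
centre [[347.7 333.4]]
0 [[348.3 326.9]]
30 [[351.5 332.1]]
60 [[353.7 337.7]]
90 [[354.3 342.1]]
120 [[353.1 344.1]]
150 [[350.5 343.2]]
180 [[347.3 339.7]]
210 [[344.2 334.6]]
240 [[342.  329.2]]
270 [[341.4 324.8]]
300 [[342.4 322.7]]
330 [[344.9 323.4]]
centre [[348.  332.6]]
0 [[348.5 326.1]]
30 [[351.8 331.3]]
60 [[354.  336.9]]
90 [[354.5 341.3]]
120 [[353.4 343.3]]
150 [[350.8 342.4]]
180 [[347.5 338.9]]
210 [[344.4 333.8]]
240 [[342.3 328.4]]
270 [[341.7 324.1]]
300 [[342.7 322. ]]
330 [[345.2 322.7]]
```

```bash
cat > m2.py <<'E'
from h import *
from scipy.optimize import least_squares
def cyl(F,uv,z0=.02,zmax=.07,r=.023,win=.08):
    W=world(F); hsv=cv2.cvtColor(F['frame'],cv2.COLOR_RGB2HSV)
    c=W[uv[1],uv[0]]; m=(np.linalg.norm(W[...,:2]-c[:2],axis=-1)<win)&(W[...,2]>z0)&(W[...,2]<zmax)&(hsv[...,1]<75)&(F['depth']>0)
    l=cv2.connectedComponents(m.astype(np.uint8))[1]; m=cv2.erode((l==l[uv[1],uv[0]]).astype(np.uint8),np.ones((3,3)))>0
    p=W[m]
    def res(q):
        a=np.array([np.cos(q[3]),np.sin(q[3]),0]); d=p-[0.57,q[0],q[1]]; d=d-np.outer(d@a,a)
        return np.linalg.norm(d,axis=1)-r
    s=least_squares(res,[c[1],.035,0,-.05],loss='soft_l1',f_scale=.002); q=s.x
    a=np.array([np.cos(q[3]),np.sin(q[3]),0]); t=(p-[.57,q[0],q[1]])@a; lo,hi=np.percentile(t,[.5,99.5])
    c=np.array([.57,q[0],q[1]])+a*(lo+hi)/2
    return c,np.degrees(q[3]),hi-lo,np.sqrt(np.mean(s.fun**2))
if __name__=='__main__':
  f=pickle.load(open('scene0.pkl','rb')); g=pickle.load(open('top0.pkl','rb'))
  for n,F,uv in (('scene',f,(371,320)),('top',g,(247,255))):
    print(n,'core',cyl(F,uv))
    W=world(F); V=F['frame'].max(2); S=cv2.cvtColor(F['frame'],cv2.COLOR_RGB2HSV)[...,1]
    near=np.linalg.norm(W[...,:2]-[.65,-.145],axis=-1)<.125
    def rep(name,m):
        p=W[m&(F['depth']>0)]; r=cv2.minAreaRect((p[:,:2]*1000).astype(np.float32)); print(name,len(p),np.round(r[0],1),np.round(r[1],1),round(r[2],1),'z',np.median(p[:,2]).round(4))
    m=near&(V<110)&(W[...,2]>.006)&(W[...,2]<.14)&(S<80)
    rep('base',m)
    # col/arm top only
    rep('armtop',near&(W[...,2]>.121)&(W[...,2]<.130))
    # mallet head top + handle: circle
    nm=np.linalg.norm(W[...,:2]-[.603,-.316],axis=-1)<.045
    rep('head',nm&(W[...,2]>.045)&(W[...,2]<.063)&(V<70)); rep('htop',nm&(W[...,2]>.150))
    # bottle / beaker
    for nme,c in (('bottle',None),):
      mm=(W[...,2]>.06)&(W[...,2]<.2)&(abs(W[...,1]+.31)<.08)&(W[...,0]<.56)&(W[...,0]>.4); rep('bottle',mm)
    mm=(W[...,2]>.06)&(W[...,2]<.2)&(abs(W[...,1]-.09)<.09)&(W[...,0]<.9)&(W[...,0]>.65); rep('beaker',mm)
    mm=(W[...,2]>.06)&(W[...,2]<.1)&(abs(W[...,1]-.3)<.1)&(W[...,0]<.5)&(W[...,0]>.3); rep('mould',mm)
    mm=(W[...,2]>.007)&(W[...,2]<.022)&(S>90)&(np.linalg.norm(W[...,:2]-[.557,.173],axis=-1)<.17); rep('board',mm)
E
python3 m2.py
```

```text
scene core (array([0.56993116, 0.17146363, 0.03465378]), np.float64(-2.6261428235944724), np.float64(0.10633396472680695), np.float64(0.003484448440294217))
base 4452 [ 664.3 -140.2] [202.  113.3] 9.6 z 0.0174
armtop 744 [ 696.3 -133.5] [125.7  53.3] 9.4 z 0.1249
head 199 [ 605.7 -308. ] [43.2 50. ] 68.3 z 0.054
htop 57 [ 603.  -314.5] [19.  25.2] 14.1 z 0.1539
bottle 656 [ 467.1 -297.5] [49.  59.1] 56.9 z 0.0956
beaker 745 [766.1  81.4] [71.9 70.7] 82.4 z 0.0794
mould 1313 [380.8 293.3] [94.7 91.8] 6.8 z 0.0776
board 7045 [515.3 175.3] [264.1 238.5] 87.3 z 0.0122
top core (array([0.5656643 , 0.16890799, 0.03499071]), np.float64(-1.9619226022022909), np.float64(0.10602963466310146), np.float64(0.0021923372030016423))
base 3667 [ 666.  -148.6] [226.9 201.8] 41.1 z 0.0142
armtop 708 [ 695.4 -138.1] [125.1  49.1] 8.8 z 0.1249
head 197 [ 601.  -315.3] [49.7 45.2] 34.9 z 0.055
htop 86 [ 602.4 -318.1] [21.  19.5] 2.0 z 0.1545
bottle 648 [ 460.9 -307.7] [57.3 58.1] 86.7 z 0.0997
beaker 355 [765.9  79.2] [71.9 68.8] 0.1 z 0.0821
mould 795 [380.1 290. ] [90.4 91.7] 6.3 z 0.0793
board 5808 [521.5 173.1] [260.6 222.7] 87.7 z 0.0124
```

```bash
cat > p.py <<'E'
from h import *
def Rt(psi,lean,flip=1):
    s,c=np.sin(np.radians(lean)),np.cos(np.radians(lean)); a=np.radians(psi); e=np.array([np.cos(a),np.sin(a),0]); l=np.array([-e[1],e[0],0])*flip
    z=s*e+np.array([0,0,-c]); return np.column_stack([np.cross(l,z),l,z])
def plan(*wps):
    "each wp: (pos, R)"
    s=robot.observe(); p=s['eef_pos']; r0=R.from_euler('xyz',s['ee_rot']).as_matrix()
    print('t',round(s['clock'],2),'at',np.round(p,4),'F',np.round(s['force'],1),'w',round(s['width'],4),'gf',round(s['grasp_force'],1),'q',np.round(s['joint_positions'],2))
    for pos,Rm in wps:
        d=r0.T@(np.array(pos)-p)/.15; w=R.from_matrix(r0.T@Rm).as_rotvec()/np.pi
        print('row',np.round(d,3),np.round(w,3),'mm',round(np.linalg.norm(d)*150),'deg',round(np.linalg.norm(w)*180))
E
python3 - <<'E'
from p import *
Rm=Rt(-2.3,35)
plan((np.array([.29,.46,.22]),Rm),([.40,.33,.2],Rm),([.5488,.171,.14],Rm))
E
```

```text
t 0.1 at [0.1832 0.5971 0.244 ] F [ 0.3 -0.3 -0.3] w 0.0879 gf 0.0 q [ 1.25  0.42  1.63  0.    1.09 -0.02]
row [-0.949 -0.665  0.161] [-0.025 -0.193 -0.079] mm 175 deg 38
row [-1.904 -1.278  0.295] [-0.025 -0.193 -0.079] mm 347 deg 38
row [-3.164 -1.999  0.696] [-0.025 -0.193 -0.079] mm 571 deg 38
```

{"method": "carry_out", "body": {"increments": "80 -0.95 -0.66 0.16 -0.025 -0.193 -0.079; 80 -0.95 -0.66 0.16 -0.025 -0.193 -0.079; 80 -0.95 -0.66 0.16 -0.025 -0.193 -0.079; 80 -0.95 -0.66 0.16 -0.025 -0.193 -0.079; 80 -0.95 -0.66 0.16 -0.025 -0.193 -0.079; 80 -0.95 -0.66 0.16 -0.025 -0.193 -0.079; 80 -0.95 -0.66 0.16 -0.025 -0.193 -0.079", "grip_force": 10}}

```text
clock: 0.8
eef_pos: [0.2903, 0.4616, 0.2206]
ee_rot: [3.141, 0.608, 3.1]
force: [-0.6, -1.1, 0.7]
width: 0.08
grasp_force: 0.0
```

```bash
python3 - <<'E'
from p import *
Rm=Rt(-2.3,35)
plan(([.40,.32,.18],Rm),([.5488,.171,.11],Rm))
E
```

```text
t 0.8 at [0.2903 0.4616 0.2206] F [-0.6 -1.1  0.7] w 0.08 gf 0.0 q [ 1.28  0.33  1.99 -0.83  0.85  0.33]
row [-0.477 -0.913  0.662] [-0.    -0.001 -0.   ] mm 184 deg 0
row [-1.058 -1.864  1.634] [-0.    -0.001 -0.   ] mm 404 deg 0
```

{"method": "carry_out", "body": {"increments": "80 -0.52 -0.93 0.75 0 0 0; 80 -0.52 -0.93 0.75 0 0 0; 80 -0.52 -0.93 0.75 0 0 0; 80 -0.52 -0.93 0.75 0 0 0; 80 -0.52 -0.93 0.75 0 0 0; 80 -0.52 -0.93 0.75 0 0 0"}}

```text
clock: 1.4
eef_pos: [0.4144, 0.3161, 0.1735]
ee_rot: [3.139, 0.61, 3.095]
force: [0.2, -0.1, -0.3]
width: 0.08
grasp_force: 0.0
```

```bash
python3 - <<'E'
from p import *
Rm=Rt(-2.3,35)
plan(([.5488,.171,.11],Rm),([.5488,.171,.0407],Rm))
E
```

```text
t 1.4 at [0.4144 0.3161 0.1735] F [ 0.2 -0.1 -0.3] w 0.08 gf 0.0 q [ 0.88  0.33  2.18 -1.14  0.53  0.34]
row [-0.528 -0.926  0.883] [-0.    -0.    -0.002] mm 208 deg 0
row [-0.264 -0.927  1.262] [-0.    -0.    -0.002] mm 238 deg 0
```

{"method": "carry_out", "body": {"increments": "80 -0.53 -0.93 0.88 0 0 0; 80 -0.53 -0.93 0.88 0 0 0; 80 -0.53 -0.93 0.88 0 0 0; 80 -0.53 -0.93 0.88 0 0 0; 80 -0.53 -0.93 0.88 0 0 0; 80 -0.53 -0.93 0.88 0 0 0; 80 -0.53 -0.93 0.88 0 0 0; 80 -0.53 -0.93 0.88 0 0 0"}}

```text
clock: 2.2
eef_pos: [0.5564, 0.1787, 0.1328]
ee_rot: [-3.135, 0.569, 3.101]
force: [0.0, 0.2, 0.8]
width: 0.0797
grasp_force: 0.0
```

```bash
python3 - <<'E'
from p import *
Rm=Rt(-2.3,35)
plan(([.5488,.171,.08],Rm),([.5488,.171,.0407],Rm))
E
```

```text
t 2.2 at [0.5564 0.1787 0.1328] F [0.  0.2 0.8] w 0.0797 gf 0.0 q [ 0.41  0.44  2.12 -1.31  0.25  0.12]
row [ 0.23  -0.051  0.271] [-0.002 -0.013  0.   ] mm 54 deg 2
row [ 0.371 -0.05   0.492] [-0.002 -0.013  0.   ] mm 93 deg 2
```

```bash
cat > kin.py <<'E'
from p import *
from scipy.optimize import least_squares
Q=np.array([[1.254,.4238,1.6306,0,1.0886,-.019],[1.28,.33,1.99,-.83,.85,.33],[.88,.33,2.18,-1.14,.53,.34],[.41,.44,2.12,-1.31,.25,.12]])
P=np.array([[.1832,.5971,.244],[.2903,.4616,.2206],[.4144,.3161,.1735],[.5564,.1787,.1328]])
def fk(q,k):
    h,a,b,d,r0=k; y=lambda t:R.from_rotvec([0,t,0]); z=lambda t:R.from_rotvec([0,0,t])
    A=z(q[0]); B=A*y(q[1]); p=A.apply([r0,0,h])+B.apply([0,0,a]); C=B*y(q[2]); p=p+C.apply([0,0,b]); D=C*z(q[3])*y(q[4]); return p+D.apply([0,0,d]),D*z(q[5]+np.pi/2)
s=least_squares(lambda k:np.concatenate([fk(q,k)[0]-p for q,p in zip(Q,P)]),[.3,.4,.4,.2,0]); K=s.x
def ik(p,Rm,q0):
    def f(q):
        pp,rr=fk(q,K); return np.concatenate([(pp-p)*5,(R.from_matrix(Rm).inv()*rr).as_rotvec()])
    lo=np.array([-3,-.9,.09,-1.31,.11,-2.54]);hi=np.array([3,2.11,2.58,4.45,2.69,2.54])
    s=least_squares(f,np.clip(q0,lo+.01,hi-.01),bounds=(lo,hi)); return s.x,s.cost
if __name__=='__main__':
    print(K.round(3),abs(s.fun).max())
    for q,e in zip(Q,[[-3.14,0,2.844],[3.141,.608,3.1],[3.139,.61,3.095],[-3.135,.569,3.101]]): print((R.from_euler('xyz',e).inv()*fk(q,K)[1]).magnitude())
    for nm,C,psi in (('board',[.5678,.1702,.035],-2.3),('rolled',[.57,.227,.035],-2.3),('cradle',[.6446,-.1451,.044],9.3)):
      for lean,g in ((15,.037),(20,.033),(25,.026),(30,.02),(35,.015),(45,.01)):
        Rm=Rt(psi,lean); a=np.array([np.cos(np.radians(psi)),np.sin(np.radians(psi)),0]); p=np.array(C)-g*a-.007*Rm[:,2]
        for q0 in ([.3,.6,1.9,0,.5,1.5],[.3,.6,1.9,0,.5,-1.5],[.3,.6,1.9,3.1,.5,1.5],[.3,.6,1.9,3.1,.5,-1.5]):
            q,c=ik(p,Rm,q0)
            if c<1e-4: print(nm,lean,q.round(2))
E
python3 kin.py
```

```text
[ 0.14   0.628  0.446  0.251 -0.041] 0.015513568566464908
0.0002768380842333102
0.005140414387487011
0.008055954572166265
0.0041677697782001736
board 15 [ 0.36  0.55  2.1  -0.39  0.27 -0.81]
board 15 [ 0.36  0.55  2.1  -0.39  0.27 -0.81]
board 15 [ 0.36  0.55  2.1  -0.39  0.27 -0.81]
board 20 [ 0.37  0.54  2.14 -0.8   0.19 -0.38]
board 20 [ 0.37  0.54  2.14 -0.8   0.19 -0.38]
board 20 [ 0.37  0.54  2.14 -0.8   0.19 -0.38]
board 30 [0.4  0.56 2.21 4.26 0.24 0.85]
board 35 [0.41 0.57 2.24 3.98 0.34 1.14]
board 45 [0.44 0.61 2.31 3.76 0.6  1.4 ]
rolled 15 [ 0.46  0.57  2.05 -0.41  0.32 -0.7 ]
rolled 15 [ 0.46  0.57  2.05 -0.41  0.32 -0.7 ]
rolled 15 [ 0.46  0.57  2.05 -0.41  0.32 -0.7 ]
rolled 20 [ 0.48  0.56  2.09 -0.75  0.25 -0.34]
rolled 20 [ 0.48  0.56  2.09 -0.75  0.25 -0.34]
rolled 20 [ 0.48  0.56  2.09 -0.75  0.25 -0.34]
rolled 25 [ 0.49  0.57  2.12 -1.25  0.23  0.16]
rolled 25 [ 0.49  0.57  2.12 -1.25  0.23  0.16]
rolled 25 [ 0.49  0.57  2.12 -1.25  0.23  0.16]
rolled 35 [0.52 0.59 2.18 4.24 0.35 0.98]
rolled 45 [0.56 0.63 2.25 3.95 0.58 1.3 ]
cradle 15 [-0.29  0.6   1.94  0.31  0.39 -2.29]
cradle 15 [-0.29  0.6   1.94  0.31  0.39 -2.29]
cradle 15 [-0.29  0.6   1.94  0.31  0.39 -2.29]
cradle 20 [-0.3   0.59  1.98  0.55  0.3  -2.54]
cradle 20 [-0.3   0.59  1.98  0.55  0.3  -2.54]
cradle 20 [-0.3   0.59  1.98  0.55  0.3  -2.54]
cradle 35 [-0.34  0.61  2.08  1.89  0.3   2.38]
cradle 45 [-0.37  0.64  2.15  2.31  0.51  1.94]
```

```bash
python3 - <<'E'
from p import *
Rm=Rt(-2.3,15)
plan(([.566,.1703,.12],Rm),([.566,.1703,.0418],Rm))
E
```

```text
t 2.2 at [0.5564 0.1787 0.1328] F [0.  0.2 0.8] w 0.0797 gf 0.0 q [ 0.41  0.44  2.12 -1.31  0.25  0.12]
row [-0.01  -0.052  0.108] [-0.002  0.098 -0.   ] mm 18 deg 18
row [ 0.27  -0.049  0.547] [-0.002  0.098 -0.   ] mm 92 deg 18
```

{"method": "carry_out", "body": {"increments": "80 -0.01 -0.05 0.108 0 0.05 0; 80 -0.01 -0.05 0.108 0 0.098 0; 80 -0.01 -0.05 0.108 0 0.098 0; 80 -0.01 -0.05 0.108 0 0.098 0; 80 -0.01 -0.05 0.108 0 0.098 0; 80 -0.01 -0.05 0.108 0 0.098 0"}}

```text
clock: 2.8
eef_pos: [0.5671, 0.1713, 0.1206]
ee_rot: [-3.138, 0.259, 3.099]
force: [-0.3, 0.4, -0.4]
width: 0.0804
grasp_force: 0.0
```

```bash
python3 - <<'E'
from p import *
Rm=Rt(-2.3,15)
plan(([.566,.1703,.0418],Rm))
f=grab('top'); save(f,'top1.png',(180,140,440,320),3)
E
```

```text
t 2.8 at [0.5671 0.1713 0.1206] F [-0.3  0.4 -0.4] w 0.0804 gf 0.0 q [ 0.32  0.48  1.94 -0.2   0.49 -1.04]
row [ 0.141 -0.005  0.506] [-0.001 -0.001 -0.001] mm 79 deg 0
```

View pics/top1.png

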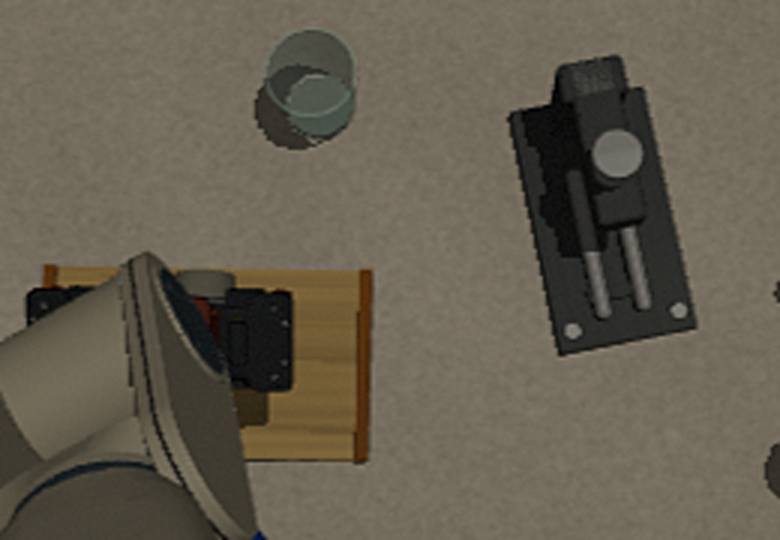

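The crop shows the gripper straddling the core, with its wide body across the board. The rods, cap (617,154) and stand are clear. Next I descend.

{"method": "carry_out", "body": {"increments": "80 0.07 0 0.25 0 0 0; 80 0.141 -0.005 0.5 0 0 0; 80 0.141 -0.005 0.506 0 0 0; 60 0.141 -0.005 0.506 0 0 0; 52 0.141 -0.005 0.506 0 0 0; 52 0.141 -0.005 0.506 0 0 0; 52 0.141 -0.005 0.506 0 0 0"}}

```text
clock: 3.55
eef_pos: [0.566, 0.1679, 0.0422]
ee_rot: [-3.136, 0.262, 3.097]
force: [-0.1, -0.5, -0.5]
width: 0.0533
grasp_force: 0.0
```

```bash
python3 - <<'E'
from p import *
Rm=Rt(-2.3,15)
plan(([.566,.1703+.06,.0418],Rm))
E
```

```text
t 3.55 at [0.566  0.1679 0.0422] F [-0.1 -0.5 -0.5] w 0.0533 gf 0.0 q [ 0.32  0.62  1.96 -0.3   0.34 -0.94]
row [ 0.018  0.415 -0.005] [-0.002  0.    -0.001] mm 62 deg 0
```

{"method": "carry_out", "body": {"increments": "52 0 0.03 0 0 0 0; 52 0 0.07 0 0 0 0; 52 0 0.11 0 0 0 0; 52 0 0.15 0 0 0 0; 52 0 0.19 0 0 0 0; 52 0 0.23 0 0 0 0; 52 0 0.27 0 0 0 0; 52 0 0.31 0 0 0 0; 52 0.015 0.34 0 0 0 0; 52 0.015 0.36 0 0 0 0; 52 0.015 0.37 0 0 0 0; 52 0.015 0.37 0 0 0 0"}}

```text
clock: 4.75
eef_pos: [0.5658, 0.2233, 0.0398]
ee_rot: [-3.135, 0.26, 3.098]
force: [-0.2, -1.4, -0.2]
width: 0.0524
grasp_force: 0.0
```

```bash
python3 - <<'E'
from p import *
plan()
f=grab('scene'); save(f,'sc2.png',(310,250,450,355),5.5); pickle.dump(f,open('s2.pkl','wb'))
E
```

```text
t 4.75 at [0.5658 0.2233 0.0398] F [-0.2 -1.4 -0.2] w 0.0524 gf 0.0 q [ 0.41  0.64  1.91 -0.33  0.38 -0.82]
```

View pics/sc2.png

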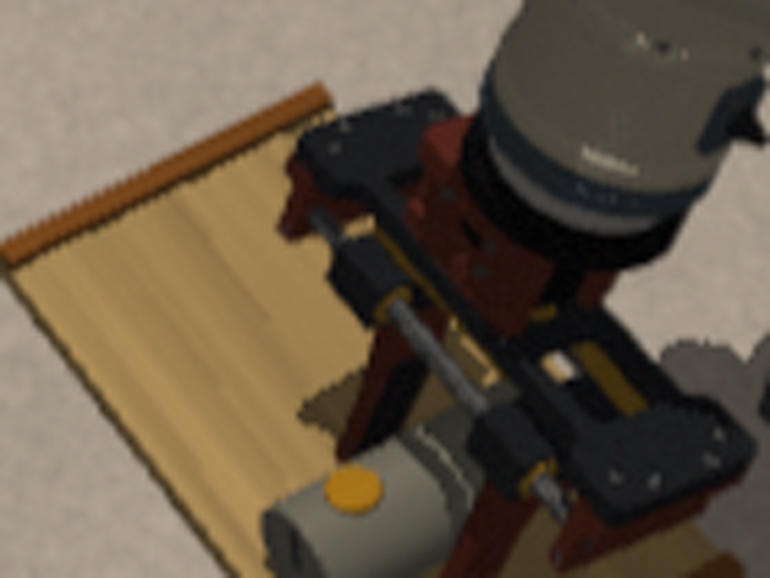

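The stud is now visible, amber, at crop (354,490), which is about pixel (374,339). I'll measure its angle against the core's axis.

```bash
cat > stud.py <<'E'
from h import *
def stud(F,box):
    u0,v0,u1,v1=box; hsv=cv2.cvtColor(F['frame'],cv2.COLOR_RGB2HSV); m=(hsv[...,1]>150)&(hsv[...,0]>14)&(hsv[...,0]<30)&(hsv[...,2]>110)
    k=np.zeros_like(m); k[v0:v1,u0:u1]=1; m&=k
    n,l,st,cc=cv2.connectedComponentsWithStats(m.astype(np.uint8)); i=1+np.argmax(st[1:,4]); W=world(F); p=W[l==i]
    return cc[i],st[i],p.mean(0),ray(F,*cc[i],.058)
if __name__=='__main__':
    import m2
    f=pickle.load(open('s2.pkl','rb')); print(stud(f,(360,325,390,352)))
    print(m2.cyl(f,(385,345),win=.06))
    # end face line
    g=grab('top'); pickle.dump(g,open('t2.pkl','wb'))
    try: print(stud(g,(195,215,250,275)))
    except Exception as e: print(e)
E
python3 stud.py
```

```text
(array([373.67605634, 338.45070423]), array([369, 334,  11,   9,  71], dtype=int32), array([0.59868444, 0.21888687, 0.05718472]), array([0.59906025, 0.21927916, 0.058     ]))
(array([0.59061877, 0.22507471, 0.03457435]), np.float64(-1.6537614135089511), np.float64(0.0709987740598934), np.float64(0.004575140104699899))
(array([224. , 239.5]), array([220, 236,   9,   8,  60], dtype=int32), array([0.59213438, 0.21085187, 0.10117352]), array([0.60016795, 0.21919062, 0.058     ]))
```

```bash
python3 - <<'E'
from h import *
from scipy.optimize import least_squares
for n in ('s2','t2'):
    F=pickle.load(open(n+'.pkl','rb')); W=world(F)
    a=np.radians(-2.3); d=W-[.57,.222,0]; t=d@[np.cos(a),np.sin(a),0]; l=d@[-np.sin(a),np.cos(a),0]
    hsv=cv2.cvtColor(F['frame'],cv2.COLOR_RGB2HSV)
    m=(t>.022)&(t<.05)&(abs(l)<.03)&(W[...,2]>.022)&(W[...,2]<.064)&(F['depth']>0)
    if n=='t2': m&=(hsv[...,2]>60)
    p=np.stack([l[m],W[...,2][m]],-1); print(n,len(p))
    for fs in (.002,.0007):
        s=least_squares(lambda q:np.hypot(p[:,0]-q[0],p[:,1]-q[1])-.023,[0,.035],loss='soft_l1',f_scale=fs); print(s.x.round(4),np.median(abs(s.fun)))
        s=least_squares(lambda q:np.hypot(p[:,0]-q[0],p[:,1]-.035)-.023,[0],loss='soft_l1',f_scale=fs); print(s.x.round(4),np.median(abs(s.fun)))
    sl=(np.array([.5996,.2192])-[.57,.222])@[-np.sin(a),np.cos(a)]; print('stud l',sl)
f=pickle.load(open('s2.pkl','rb')); im=f['frame'].sum(2); print(im[340:356,356:374])
E
```

```text
s2 342
[0.0039 0.0355] 0.0011153341504587262
[0.0041] 0.0011355727506212141
[0.004  0.0355] 0.001092235282052937
[0.0041] 0.0011317757099714512
stud l -0.0016098432473566748
t2 189
[0.0017 0.0355] 0.0014356641794790806
[0.0016] 0.0015223545461757158
[0.0017 0.0355] 0.0014327161727252583
[0.0016] 0.001526447658014355
stud l -0.0016098432473566748
[[405 389 377 362 323 336 294 289 287 290 295 301 293 238 305 309 307 308]
 [410 403 383 331 268 302 286 292 297 299 303 304 303 277 283 292 308 308]
 [403 370 300 235 239 276 296 300 303 304 308 312 314 309 279 276 261 254]
 [392 292 140 147 169 218 272 305 307 310 313 316 316 315 315 288 254 254]
 [389 255 140 140 139 145 203 272 312 313 315 315 316 313 312 309 303 299]
 [389 256 135 136 140 137 141 192 283 315 319 310 313 310 305 304 299 296]
 [388 258 137 134 139 137 121 118 215 314 316 308 304 304 301 296 290 284]
 [386 288 134 130 136 135 117  84 155 270 307 300 299 296 291 289 283 281]
 [379 342 133 128 137 138 123  80 121 183 268 298 293 287 284 280 278 276]
 [364 368 203 134 134 137 132  76 115 143 204 290 286 284 279 277 273 269]
 [350 352 250 132 133 136 132  83 120 141 157 257 280 277 275 271 266 265]
 [347 329 210 136 133 134 129  85 105 137 142 187 246 267 268 264 255 253]
 [352 326 159 146 134 131 131 102 103 140 135 145 212 262 262 255 249 246]
 [364 342 252 154 134 133 137 117 109 134 137 141 184 235 253 248 243 236]
 [377 362 339 252 142 135 136 139 133 135 133 133 144 201 241 236 229 224]
 [384 374 357 339 261 139 141 137 137 131 135 131 139 176 230 225 219 210]]
```

{"method": "carry_out", "body": {"increments": "50 0 0.01 0 0 0 0; 49 0 0.02 0 0 0 0; 49 0 0.03 0 0 0 0; 48.5 0 0.043 0 0 0 0; 48.5 0 0.043 0 0 0 0; 48.5 0 0.043 0 0 0 0; 48.5 0 0.043 0 0 0 0"}}

```text
clock: 5.55
eef_pos: [0.566, 0.2296, 0.0397]
ee_rot: [-3.135, 0.26, 3.097]
force: [-0.4, 0.5, 0.1]
width: 0.0485
grasp_force: 0.0
```

```bash
cat > chk.py <<'E'
from p import *
from stud import stud
from scipy.optimize import least_squares
def chk(c,psi,zc=.035,boxes=None,t0=.022,t1=.05):
    out=[]
    for n in ('scene','top'):
        F=grab(n); pickle.dump(F,open(n+'_c.pkl','wb')); W=world(F)
        sp=cv2.projectPoints(np.array([c[0]+.03*np.cos(np.radians(psi)),c[1]+.03*np.sin(np.radians(psi)),zc+.023]).reshape(1,3),np.array(F['rvec']),F['t'],F['K'],None)[0].ravel()
        b=[int(sp[0]-16),int(sp[1]-16),int(sp[0]+16),int(sp[1]+16)]
        a=np.radians(psi); ax=np.array([np.cos(a),np.sin(a),0]); la=np.array([-ax[1],ax[0],0]); d=W-[c[0],c[1],0]; t=d@ax; l=d@la
        m=(t>t0)&(t<t1)&(abs(l)<.03)&(W[...,2]>zc-.013)&(W[...,2]<zc+.029)&(F['depth']>0)
        if n=='top': m&=F['frame'].max(2)>60
        p=np.stack([l[m],W[...,2][m]],-1)
        s=least_squares(lambda q:np.hypot(p[:,0]-q[0],p[:,1]-q[1])-.023,[0,zc],loss='soft_l1',f_scale=.001)
        try:
            S=stud(F,b); r=ray(F,*S[0],zc+.0225); sl=(r-[c[0],c[1],0])@la; st=(r-[c[0],c[1],0])@ax
            print(n,'axis l,z',s.x.round(4),'stud px',S[0].round(1),S[1][4],'xy',r[:2].round(4),'l',sl.round(4),'t',st.round(4),'depth z',S[2].round(4),'angle',np.degrees(np.arcsin(np.clip((sl-s.x[0])/.023,-1,1))).round(1))
        except Exception as e: print(n,'axis',s.x,e)
E
python3 - <<'E'
from chk import *
plan()
chk([.5695,.2297],-2.3)
E
```

```text
t 5.55 at [0.566  0.2296 0.0397] F [-0.4  0.5  0.1] w 0.0485 gf 0.0 q [ 0.42  0.64  1.9  -0.33  0.38 -0.81]
scene axis l,z [0.001  0.0354] stud px [376.6 341.9] 74 xy [0.599  0.2282] l -0.0003 t 0.0295 depth z [0.5995 0.2287 0.0586] angle -3.2
top axis l,z [-0.0004  0.036 ] stud px [220.3 239.6] 51 xy [0.6003 0.2277] l -0.0007 t 0.0309 depth z [0.5955 0.2224 0.0841] angle -0.8
```

```bash
python3 - <<'E'
from p import *
Rm=Rt(-2.3,15); a=np.radians(-2.3); ax=np.array([np.cos(a),np.sin(a),0])
p=np.array([.5695,.2297,.035])-.039*ax-.007*Rm[:,2]; p[2]=.0415
print(p); plan((p,Rm),(p+[0,0,.06],Rm))
E
```

```text
[0.52872114 0.23133785 0.0415    ]
t 5.65 at [0.566  0.2296 0.0397] F [-0.4  0.   0.6] w 0.0483 gf 0.0 q [ 0.42  0.64  1.9  -0.33  0.38 -0.81]
row [ 0.237  0.    -0.075] [-0.002 -0.001 -0.001] mm 37 deg 0
row [ 0.135 -0.002 -0.462] [-0.002 -0.001 -0.001] mm 72 deg 0
```

{"method": "carry_out", "body": {"increments": "60 0 0 0 0 0 0; 60 0 0 0 0 0 0; 60 0.08 0 -0.025 0 0 0; 60 0.16 0 -0.05 0 0 0; 60 0.237 0 -0.075 0 0 0; 60 0.237 0 -0.075 0 0 0; 54 0.237 0 -0.075 0 0 0; 50 0.237 0 -0.075 0 0 0; 47 0.237 0 -0.075 0 0 0; 40 0.237 0 -0.075 0 0 0; 40 0.237 0 -0.075 0 0 0; 40 0.237 0 -0.075 0 0 0", "grip_force": 50}}

```text
clock: 6.85
eef_pos: [0.5294, 0.2316, 0.0416]
ee_rot: [-3.136, 0.261, 3.097]
force: [2.1, 0.7, -0.1]
width: 0.0455
grasp_force: 50.0
```

```bash
python3 - <<'E'
from chk import *
plan()
chk([.5695,.2305],-2.3)
E
```

```text
t 6.85 at [0.5294 0.2316 0.0416] F [ 2.1  0.7 -0.1] w 0.0455 gf 50.0 q [ 0.46  0.61  1.97 -0.39  0.35 -0.72]
scene axis l,z [-0.0005  0.0355] stud px [376.4 341.4] 74 xy [0.5987 0.2271] l -0.0023 t 0.0293 depth z [0.5993 0.2277 0.059 ] angle -4.3
top axis l,z [-0.0025  0.0353] stud px [220.9 239.6] 53 xy [0.6002 0.2263] l -0.0029 t 0.0308 depth z [0.5998 0.2259 0.0595] angle -1.1
```

```bash
cat > st.py <<'E'
from p import *
O=np.array([.6446,-.1443,0]); PSI=9.3
def tcp(sx,z,psi=PSI,lean=15,g=.0383,O=O,k=.0068):
    a=np.radians(PSI); ax=np.array([np.cos(a),np.sin(a),0]); b=np.radians(psi); bx=np.array([np.cos(b),np.sin(b),0])
    Rm=Rt(psi,lean); return O+sx*ax+[0,0,z]-g*bx-k*Rm[:,2],Rm
E
python3 - <<'E'
from st import *
s=robot.observe()['eef_pos']; R0=Rt(-2.3,15)
up=(s+[0,0,.075],R0); e=tcp(-.08,.11); m1=(up[0]*.65+e[0]*.35,Rt(2,15)); plan(up,m1,e)
E
```

```text
t 6.95 at [0.5294 0.2315 0.0416] F [ 1.9  1.  -1.6] w 0.0453 gf 50.0 q [ 0.46  0.61  1.98 -0.39  0.35 -0.72]
row [-0.129 -0.003 -0.483] [-0.002 -0.    -0.001] mm 75 deg 0
row [-0.161 -0.924 -0.469] [-0.008 -0.    -0.024] mm 157 deg 5
row [-0.221 -2.636 -0.443] [-0.019 -0.001 -0.064] mm 402 deg 12
```

{"method": "carry_out", "body": {"increments": "40 -0.03 0 -0.12 0 0 0; 40 -0.065 0 -0.24 0 0 0; 40 -0.1 0 -0.37 0 0 0; 40 -0.13 0 -0.48 0 0 0; 40 -0.14 -0.2 -0.48 -0.002 0 -0.006; 40 -0.15 -0.4 -0.475 -0.004 0 -0.012; 40 -0.155 -0.6 -0.475 -0.006 0 -0.018; 40 -0.16 -0.8 -0.47 -0.008 0 -0.022; 40 -0.16 -0.92 -0.47 -0.008 0 -0.024; 40 -0.16 -0.92 -0.47 -0.008 0 -0.024"}}

```text
clock: 7.95
eef_pos: [0.5257, 0.0914, 0.1156]
ee_rot: [-3.139, 0.255, -3.111]
force: [0.6, -0.2, -4.5]
width: 0.0449
grasp_force: 50.0
```

```bash
python3 - <<'E'
from st import *
s=robot.observe()['eef_pos']
e=tcp(-.08,.11); m1=(s*.5+e[0]*.5,Rt(5.5,15)); plan(m1,e)
E
```

```text
t 7.95 at [0.5257 0.0914 0.1156] F [ 0.6 -0.2 -4.5] w 0.0449 gf 50.0 q [ 0.17  0.42  2.07 -0.1   0.4  -1.35]
row [ 0.023 -0.85  -0.008] [-0.006 -0.002 -0.02 ] mm 128 deg 4
row [ 0.046 -1.7   -0.015] [-0.011 -0.002 -0.04 ] mm 255 deg 8
```

{"method": "carry_out", "body": {"increments": "40 0 -0.2 0 -0.002 0 -0.005; 40 0.01 -0.4 0 -0.003 -0.001 -0.01; 40 0.015 -0.6 0 -0.004 -0.001 -0.015; 40 0.02 -0.8 -0.008 -0.006 -0.002 -0.018; 40 0.023 -0.85 -0.008 -0.006 -0.002 -0.02; 40 0.023 -0.85 -0.008 -0.006 -0.002 -0.02"}}

```text
clock: 8.55
eef_pos: [0.5276, -0.0344, 0.1165]
ee_rot: [3.14, 0.264, -3.045]
force: [-0.3, -0.2, -3.3]
width: 0.0453
grasp_force: 50.0
```

```bash
python3 - <<'E'
from st import *
plan(tcp(-.08,.11))
E
```

```text
t 8.55 at [ 0.5276 -0.0344  0.1165] F [-0.3 -0.2 -3.3] w 0.0453 gf 50.0 q [-0.12  0.41  2.09  0.15  0.39 -1.92]
row [ 0.09  -0.857 -0.026] [-0.005  0.001 -0.02 ] mm 129 deg 4
```

{"method": "carry_out", "body": {"increments": "40 0.02 -0.2 0 -0.001 0 -0.005; 40 0.04 -0.4 0 -0.002 0 -0.01; 40 0.06 -0.6 -0.01 -0.003 0.001 -0.015; 40 0.08 -0.78 -0.02 -0.005 0.001 -0.018; 40 0.09 -0.857 -0.026 -0.005 0.001 -0.02; 40 0.09 -0.857 -0.026 -0.005 0.001 -0.02; 40 0.09 -0.857 -0.026 -0.005 0.001 -0.02"}}

```text
clock: 9.25
eef_pos: [0.5266, -0.1619, 0.1167]
ee_rot: [3.141, 0.261, -2.978]
force: [0.6, -0.2, -4.9]
width: 0.0457
grasp_force: 50.0
```

```bash
python3 - <<'E'
from st import *
plan(tcp(-.08,.05),tcp(-.04,.05),tcp(0,.05))
for n in('scene','top'):
    f=grab(n); pickle.dump(f,open(n+'3.pkl','wb')); save(f,n+'3.png',(190,160,330,265) if n=='scene' else (320,150,460,255),5.5)
E
```

```text
t 9.25 at [ 0.5266 -0.1619  0.1167] F [ 0.6 -0.2 -4.9] w 0.0457 gf 50.0 q [-0.39  0.44  2.02  0.3   0.47 -2.38]
row [ 0.109 -0.011  0.386] [ 0.    -0.     0.001] mm 60 deg 0
row [-0.149 -0.012  0.455] [ 0.    -0.     0.001] mm 72 deg 0
row [-0.406 -0.012  0.524] [ 0.    -0.     0.001] mm 99 deg 0
```

View pics/scene3.png

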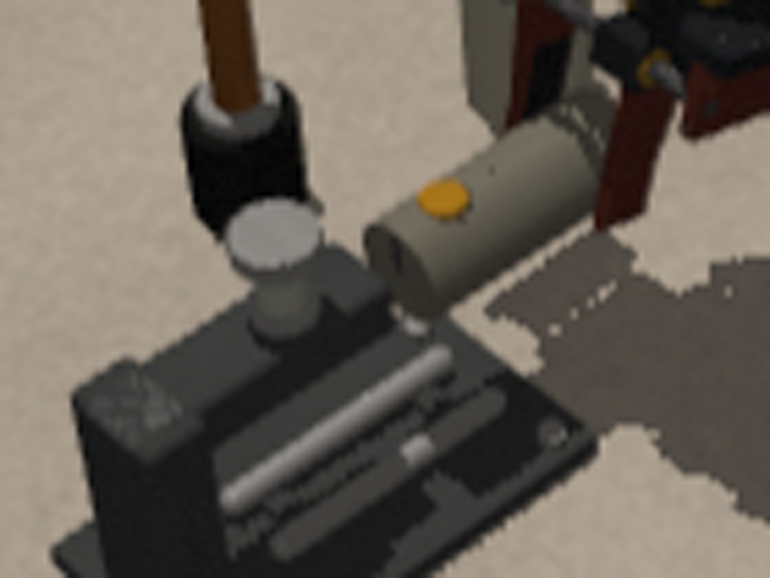

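The core is held in front of the stand, with the stud up at crop (442,198). Before inserting it I'll check its pose in the grip.

```bash
cat > cy3.py <<'E'
from h import *
from scipy.optimize import least_squares
from stud import stud
def fit(F,C,psi,t0=-.02,t1=.05,b=None,vmin=60):
    W=world(F); a=np.radians(psi); ax=np.array([np.cos(a),np.sin(a),0]); la=np.array([-ax[1],ax[0],0]); d=W-C; t=d@ax; l=d@la; h=d[...,2]
    m=(t>t0)&(t<t1)&(abs(l)<.027)&(h>-.012)&(h<.027)&(F['depth']>0)&(F['frame'].max(2)>vmin)
    T,L,H=t[m],l[m],h[m]
    s=least_squares(lambda q:np.hypot(L-q[0]-q[2]*T,H-q[1]-q[3]*T)-.023,[0,0,0,0],loss='soft_l1',f_scale=.001)
    q=s.x; sp=cv2.projectPoints((C+.03*ax+[0,0,.023]).reshape(1,3),np.array(F['rvec']),F['t'],F['K'],None)[0].ravel()
    S=stud(F,[int(sp[0]-14),int(sp[1]-14),int(sp[0]+14),int(sp[1]+14)]); r=ray(F,*S[0],C[2]+q[1]+.03*q[3]+.0228); e=r-C
    print(m.sum(),'offs l,h mm',(q[:2]*1000).round(1),'yaw,pitch deg',np.degrees(q[2:]).round(2),'stud t,l mm',(e@ax*1000).round(1),(e@la*1000).round(1),'ang',np.degrees(np.arcsin((e@la-q[0]-.03*q[2])/.023)).round(1))
if __name__=='__main__':
    import st
    C=st.O+np.array([-.08*np.cos(np.radians(9.3)),-.08*np.sin(np.radians(9.3)),.11])
    p,_=st.tcp(-.08,.11); C=C+np.array([.5266,-.1619,.1167])-p
    for n in('scene','top'): fit(pickle.load(open(n+'3.pkl','rb')),C,9.3)
E
python3 cy3.py
```

```text
483 offs l,h mm [ 0.6 -0.4] yaw,pitch deg [ 0.51 -0.05] stud t,l mm 29.3 -1.9 ang -6.9
501 offs l,h mm [-1.5 -0.1] yaw,pitch deg [ 1.47 -0.09] stud t,l mm 30.9 -1.3 ang -1.3
```

{"method": "carry_out", "body": {"increments": "40 0.05 -0.005 0.18 0 0 0; 40 0.09 -0.01 0.32 0 0 0; 40 0.109 -0.011 0.386 0 0 0; 40 0.109 -0.011 0.386 0 0 0; 40 0.045 -0.011 0.403 0 0 0; 40 -0.02 -0.011 0.42 0 0 0; 40 -0.085 -0.012 0.437 0 0 0; 40 -0.149 -0.012 0.455 0 0 0; 40 -0.21 -0.012 0.471 0 0 0; 40 -0.25 -0.012 0.482 0 0 0; 40 -0.25 -0.012 0.482 0 0 0"}}

```text
clock: 10.45
eef_pos: [0.5826, -0.1559, 0.0573]
ee_rot: [-3.14, 0.264, -2.977]
force: [0.0, -0.2, -4.5]
width: 0.0451
grasp_force: 50.0
```

```bash
python3 - <<'E'
from st import *
plan(tcp(-.02,.05),tcp(0,.05),tcp(0,.044))
E
```

```text
t 10.45 at [ 0.5826 -0.1559  0.0573] F [ 0.  -0.2 -4.5] w 0.0451 gf 50.0 q [-0.34  0.6   1.92  0.33  0.4  -2.36]
row [-0.018  0.009  0.01 ] [-0.     0.001  0.001] mm 3 deg 0
row [-0.147  0.009  0.044] [-0.     0.001  0.001] mm 23 deg 0
row [-0.137  0.009  0.083] [-0.     0.001  0.001] mm 24 deg 0
```

{"method": "carry_out", "body": {"increments": "40 -0.05 0.009 0.02 0 0 0; 40 -0.1 0.009 0.032 0 0 0; 40 -0.147 0.009 0.044 0 0 0; 40 -0.147 0.009 0.044 0 0 0; 40 -0.143 0.009 0.06 0 0 0; 40 -0.139 0.009 0.075 0 0 0; 40 -0.139 0.009 0.075 0 0 0"}}

```text
clock: 11.15
eef_pos: [0.604, -0.1512, 0.0519]
ee_rot: [-3.141, 0.263, -2.978]
force: [-0.6, -0.7, -1.3]
width: 0.0449
grasp_force: 50.0
```

```bash
python3 - <<'E'
from st import *
plan(tcp(0,.044))
from cy3 import fit
C=O+np.array([0,0,.044])
for n in('scene','top'):
    f=grab(n); pickle.dump(f,open(n+'4.pkl','wb'))
    try: fit(f,C,9.3,-.02,.0 if n=='top' else .05)
    except Exception as e: print(n,e)
save(pickle.load(open('scene4.pkl','rb')),'sc4.png',(190,160,330,265),5.5)
E
```

```text
t 11.15 at [ 0.604  -0.1512  0.0519] F [-0.6 -0.7 -1.3] w 0.0449 gf 50.0 q [-0.32  0.63  1.88  0.31  0.41 -2.32]
row [-0.005  0.001  0.01 ] [-0.  0.  0.] mm 2 deg 0
scene attempt to get argmax of an empty sequence
top attempt to get argmax of an empty sequence
```

View pics/sc4.png

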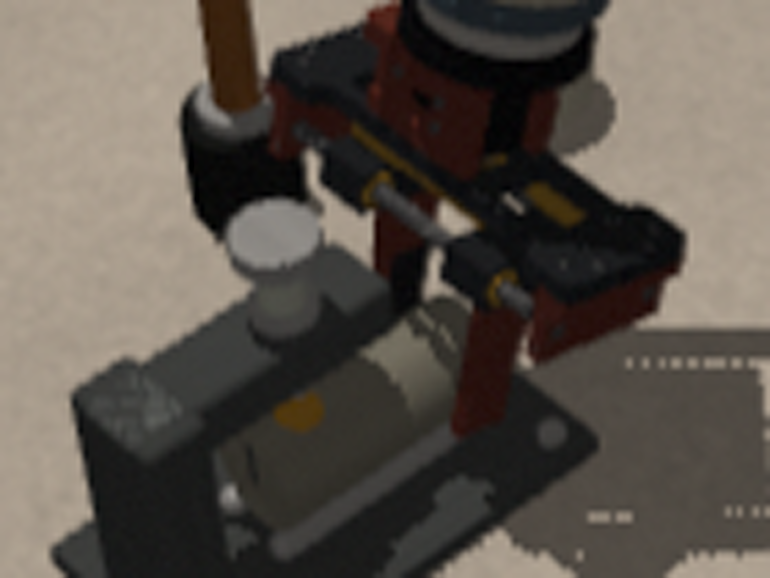

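{"method": "carry_out", "body": {"increments": "40 -0.003 0.001 0.006 0 0 0; 40 -0.003 0.001 0.006 0 0 0; 47 -0.003 0.001 0.006 0 0 0; 49 -0.003 0.001 0.006 0 0 0; 52 -0.003 0.001 0.006 0 0 0; 60 -0.003 0.001 0.006 0 0 0; 66 -0.003 0.001 0.006 0 0 0; 66 -0.003 0.001 0.006 0 0 0", "grip_force": 20}}

```text
clock: 12.05
eef_pos: [0.6047, -0.1505, 0.0509]
ee_rot: [-3.141, 0.263, -2.978]
force: [-0.9, -1.1, 0.1]
width: 0.0656
grasp_force: 0.0
```

```bash
python3 - <<'E'
from st import *
plan()
f=grab('scene'); pickle.dump(f,open('scene5.pkl','wb'))
for n in ('scene4','scene5'):
    F=pickle.load(open(n+'.pkl','rb')); hsv=cv2.cvtColor(F['frame'],cv2.COLOR_RGB2HSV); m=(hsv[...,1]>120)&(hsv[...,0]>12)&(hsv[...,0]<32)&(hsv[...,2]>60); m[:225]=0;m[245:]=0;m[:,:234]=0;m[:,255:]=0
    v,u=np.nonzero(m); r=ray(F,u.mean(),v.mean(),.0668); print(len(u),u.mean(),v.mean(),r,F['frame'][235,244]); a=np.radians(9.3); e=r-O; print('t,l',e[0]*np.cos(a)+e[1]*np.sin(a),-e[0]*np.sin(a)+e[1]*np.cos(a), 'depth',world(F)[m].mean(0))
E
```

```text
t 12.05 at [ 0.6047 -0.1505  0.0509] F [-0.9 -1.1  0.1] w 0.0656 gf 0.0 q [-0.32  0.63  1.88  0.31  0.41 -2.32]
48 244.3125 234.79166666666666 [ 0.67212425 -0.1399945   0.0668    ] [79 56 15]
t,l 0.02785824726913241 -0.00019911973173195388 depth [ 0.67349938 -0.13697143  0.07046987]
41 243.5121951219512 234.5609756097561 [ 0.67321372 -0.1415501   0.0668    ] [78 54 15]
t,l 0.02868201047072769 -0.0019103352688029773 depth [ 0.67440642 -0.1389091   0.06999797]
```

{"method": "carry_out", "body": {"increments": "66 0 0 -0.1 0 0 0; 70 0 0 -0.25 0 0 0; 80 0 0 -0.5 0 0 0; 80 0 0 -0.75 0 0 0; 80 0 0 -0.9 0 0 0; 80 0 0 -0.95 0 0 0; 80 0 0 -0.95 0 0 0"}}

```text
clock: 12.8
eef_pos: [0.5684, -0.1569, 0.1901]
ee_rot: [-3.139, 0.265, -2.978]
force: [-0.2, -0.4, -0.1]
width: 0.0802
grasp_force: 0.0
```

```bash
cat > seat.py <<'E'
from st import *
def seat():
  a=np.radians(PSI); ax=np.array([np.cos(a),np.sin(a),0]); la=np.array([-ax[1],ax[0],0])
  from scipy.optimize import least_squares
  for n in ('scene','top'):
    F=grab(n); pickle.dump(F,open(n+'6.pkl','wb')); W=world(F); d=W-(O+[0,0,.044]); t=d@ax;l=d@la;h=d[...,2]
    rng=(-.05,.05) if n=='scene' else (-.05,-.016)
    m=(t>rng[0])&(t<rng[1])&(abs(l)<.027)&(h>-.01)&(h<.027)&(F['depth']>0)
    if n=='scene': m&=(l>-.006)
    s=least_squares(lambda q:np.hypot(l[m]-q[0]-q[2]*t[m],h[m]-q[1]-q[3]*t[m])-.023,[0,0,0,0],loss='soft_l1',f_scale=.001)
    print(n,m.sum(),'l,h',(s.x[:2]*1000).round(1),'yaw,pitch',np.degrees(s.x[2:]).round(1),'ends',np.percentile(t[m],[1,99]).round(4))
    if n=='scene':
        hsv=cv2.cvtColor(F['frame'],cv2.COLOR_RGB2HSV); k=(hsv[...,1]>120)&(hsv[...,0]>12)&(hsv[...,0]<32)&(hsv[...,2]>60)&(abs(t)<.06)&(abs(l)<.03)
        v,u=np.nonzero(k); c,sz,_=cv2.minAreaRect(np.column_stack([u,v]).astype(np.float32)); print('stud',len(u),u.mean(),v.mean(),sz)
        r=ray(F,u.mean(),v.mean(),.0668); e=r-O; print('stud t,l',e@ax,e@la)
    mc=(abs(W[...,2]-.166)<.006)&(np.linalg.norm(W[...,:2]-[.674,-.14],axis=-1)<.03); p=W[mc]; (cx,cy),rr=cv2.minEnclosingCircle((p[:,:2]*1000).astype(np.float32)); e=np.array([cx/1000,cy/1000,0])-O; print('cap',len(p),cx,cy,rr,'t,l',e@ax,e@la)
if __name__=='__main__':
    plan(); seat(); save(pickle.load(open('scene6.pkl','rb')),'sc6.png',(190,180,310,270),6.5)
E
python3 seat.py
```

```text
t 12.8 at [ 0.5684 -0.1569  0.1901] F [-0.2 -0.4 -0.1] w 0.0802 gf 0.0 q [-0.35  0.36  1.91  0.21  0.65 -2.24]
scene 757 l,h [-1.1  0.4] yaw,pitch [ 0.2 -0.1] ends [-0.0494  0.0488]
stud 40 243.525 234.625 (4.919349193572998, 8.9442720413208)
stud t,l 0.0287798350769648 -0.0017473498136906897
cap 209 675.203369140625 -139.50393676757812 19.35915756225586 t,l 0.03097617192234618 -0.00021259897459764674
top 111 l,h [-7.1  0.7] yaw,pitch [-9.1  0.5] ends [-0.0325 -0.0162]
cap 225 673.5144653320312 -142.19813537597656 18.18707275390625 t,l 0.028874074754445755 -0.0025984509634861424
```

View pics/sc6.png

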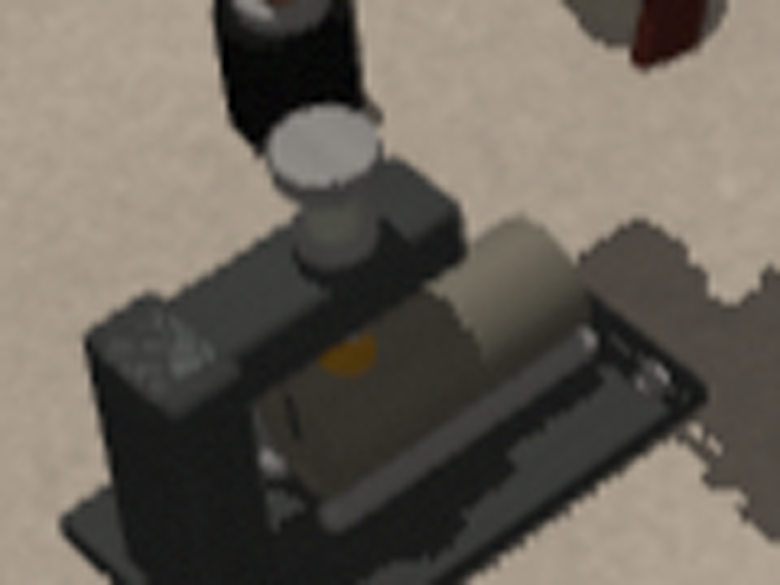

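```bash
python3 - <<'E'
from st import *
a=np.radians(9.3); ax=np.array([np.cos(a),np.sin(a),0]); la=np.array([-ax[1],ax[0],0])
def angs(n,C):
    F=pickle.load(open(n+'.pkl','rb')); hsv=cv2.cvtColor(F['frame'],cv2.COLOR_RGB2HSV); W=world(F); t=(W-C)@ax; l=(W-C)@la
    k=(hsv[...,1]>120)&(hsv[...,0]>12)&(hsv[...,0]<32)&(hsv[...,2]>55)&(abs(t)<.06)&(abs(l)<.03)&(W[...,2]-C[2]>0.005)&(W[...,2]-C[2]<.03)
    v,u=np.nonzero(k); c=-F['R'].T@F['t']; out=[]
    for uu,vv in zip(u,v):
        d=F['R'].T@np.linalg.inv(F['K'])@[uu,vv,1]; o=c-C; o2=np.array([o@la,o[2]]); d2=np.array([d@la,d[2]])
        A=d2@d2;B=o2@d2;D=B*B-A*(o2@o2-.023**2); s=(-B-np.sqrt(max(D,0)))/A; q=o2+s*d2; out.append((np.degrees(np.arctan2(q[0],q[1])),(o+s*d)@ax*1000))
    out=np.array(out); print(n,len(out),'ang',np.percentile(out[:,0],[0,5,50,95,100]).round(1),'t',np.percentile(out[:,1],[0,5,50,95,100]).round(1))
C3=O+np.array([-.08*ax[0],-.08*ax[1],.11])+.0006*la; angs('scene3',C3)
angs('scene6',O+[0,0,.0444]-.0011*la)
E
```

```text
scene3 51 ang [-26.6 -21.7   1.8  20.   23.1] t [20.4 22.2 30.2 38.1 39.7]
scene6 39 ang [-17.6 -15.3  -0.4  13.6  16.7] t [18.2 20.1 29.  37.1 38.5]
```

The core is seated with its stud about 7° off vertical and under the punch (stud at crop (349,352)). Next is the mallet.

```bash
python3 - <<'E'
from st import *
plan(([.603,-.3155,.205],Rt(-10,0)))
E
```

```text
t 12.9 at [ 0.5678 -0.1564  0.1879] F [0.8 1.1 0.2] w 0.0799 gf 0.0 q [-0.35  0.37  1.91  0.21  0.65 -2.24]
row [-0.086 -1.084 -0.095] [0.014 0.083 0.107] mm 164 deg 24
```

{"method": "carry_out", "body": {"increments": "70 -0.02 -0.25 -0.09 0.004 0.02 0.025; 70 -0.04 -0.5 -0.095 0.007 0.04 0.05; 70 -0.07 -0.75 -0.095 0.011 0.06 0.08; 70 -0.086 -0.98 -0.095 0.014 0.083 0.107; 70 -0.086 -0.98 -0.095 0.014 0.083 0.107; 70 -0.086 -0.98 -0.095 0.014 0.083 0.107"}}

```text
clock: 13.5
eef_pos: [0.6003, -0.3, 0.2031]
ee_rot: [3.14, -0.003, 2.967]
force: [-0.7, -0.1, 0.8]
width: 0.0701
grasp_force: 0.0
```

```bash
python3 - <<'E'
from st import *
Rm=Rt(-10,0); plan(([.603,-.3155,.205],Rm),([.603,-.3155,.131],Rm))
E
```

```text
t 13.5 at [ 0.6003 -0.3     0.2031] F [-0.7 -0.1  0.8] w 0.0701 gf 0.0 q [-0.48  0.54  1.55  0.    1.06 -1.88]
row [-0.036 -0.098 -0.013] [ 0.    -0.001  0.   ] mm 16 deg 0
row [-0.037 -0.099  0.48 ] [ 0.    -0.001  0.   ] mm 74 deg 0
```

{"method": "carry_out", "body": {"increments": "70 -0.036 -0.098 0 0 -0.001 0; 70 -0.036 -0.098 0 0 -0.001 0; 70 -0.037 -0.099 0.16 0 -0.001 0; 70 -0.037 -0.099 0.32 0 -0.001 0; 70 -0.037 -0.099 0.48 0 -0.001 0; 70 -0.037 -0.099 0.48 0 -0.001 0; 50 -0.037 -0.099 0.48 0 -0.001 0; 35 -0.037 -0.099 0.48 0 -0.001 0; 26 -0.037 -0.099 0.48 0 -0.001 0; 22 -0.037 -0.099 0.48 0 -0.001 0; 15 -0.037 -0.099 0.48 0 -0.001 0; 15 -0.037 -0.099 0.48 0 -0.001 0", "grip_force": 40}}

```text
clock: 14.7
eef_pos: [0.6037, -0.3159, 0.1341]
ee_rot: [-3.141, 0.003, 2.967]
force: [0.7, -0.4, -0.2]
width: 0.0252
grasp_force: 0.0
```

```bash
python3 - <<'E'
from st import *
plan()
for n in ('scene','top'):
    F=grab(n); W=world(F); V=F['frame'].max(2); m=(np.linalg.norm(W[...,:2]-[.603,-.316],axis=-1)<.045)&(W[...,2]>.005)&(W[...,2]<.062)&(V<75); p=W[m]; print(n,len(p),p.mean(0),np.ptp(p,axis=0))
    if n=='scene': save(F,'sc7.png',(190,90,320,190),6)
E
```

```text
t 14.7 at [ 0.6037 -0.3159  0.1341] F [ 0.7 -0.4 -0.2] w 0.0252 gf 0.0 q [-0.5   0.63  1.56  0.    0.94 -1.9 ]
scene 396 [ 0.60979865 -0.30204814  0.04254918] [0.05054402 0.05204586 0.05626197]
top 43 [ 0.60499687 -0.29257949  0.0279617 ] [0.05349092 0.02710502 0.05364992]
```

View pics/sc7.png

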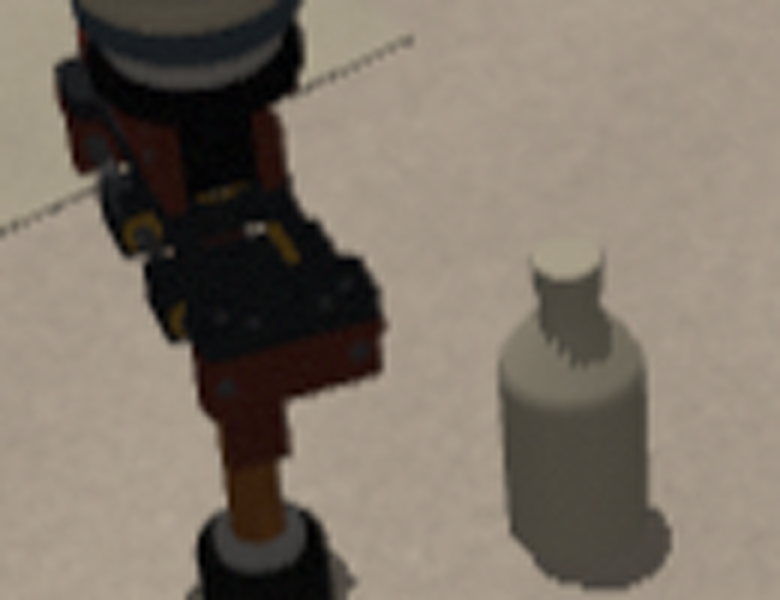

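The fingers are around the handle but still closing at 25 mm, so I'll finish the grip.

{"method": "carry_out", "body": {"increments": "15 0 0 0 0 0 0; 15 0 0 0 0 0 0; 15 0 0 0 0 0 0; 15 0 0 0 0 0 0; 15 0 0 0 0 0 0"}}

```text
clock: 15.3
eef_pos: [0.6037, -0.3159, 0.1339]
ee_rot: [-3.141, 0.003, 2.967]
force: [-0.3, -0.3, 2.7]
width: 0.0212
grasp_force: 40.0
```

```bash
python3 - <<'E'
from st import *
s=robot.observe()['eef_pos']; print(s)
a=np.radians(9.3); P=O+.03*np.array([np.cos(a),np.sin(a),0]); print(P)
Rm=Rt(-10,0); up=s+[0,0,.195]; plan((up,Rm),([P[0],P[1]+.0002,up[2]],Rm))
E
```

```text
[ 0.60370525 -0.31587546  0.13385503]
[ 0.67420567 -0.13945189  0.        ]
t 15.3 at [ 0.6037 -0.3159  0.1339] F [-0.3 -0.3  2.7] w 0.0212 gf 40.0 q [-0.5   0.63  1.56  0.    0.94 -1.9 ]
row [-0.004 -0.    -1.3  ] [-0.     0.001  0.   ] mm 195 deg 0
row [-0.263  1.241 -1.3  ] [-0.     0.001  0.   ] mm 272 deg 0
```

{"method": "carry_out", "body": {"increments": "15 0 0 -0.1 0 0 0; 15 0 0 -0.3 0 0 0; 15 0 0 -0.55 0 0 0; 15 0 0 -0.8 0 0 0; 15 0 0 -0.95 0 0 0; 15 0 0 -1 0 0 0; 15 0 0 -1 0 0 0"}}

```text
clock: 16.0
eef_pos: [0.6034, -0.3157, 0.2849]
ee_rot: [-3.141, 0.004, 2.967]
force: [1.3, -1.0, -3.1]
width: 0.0215
grasp_force: 40.0
```

```bash
python3 - <<'E'
from st import *
Rm=Rt(-10,0); plan(([.6037,-.3159,.334],Rm),([.6742,-.1394,.334],Rm))
E
```

```text
t 16.0 at [ 0.6034 -0.3157  0.2849] F [ 1.3 -1.  -3.1] w 0.0215 gf 40.0 q [-0.5   0.47  1.46  0.    1.21 -1.9 ]
row [-0.004 -0.001 -0.327] [-0.     0.001  0.   ] mm 49 deg 0
row [-0.263  1.239 -0.327] [-0.     0.001  0.   ] mm 196 deg 0
```

{"method": "carry_out", "body": {"increments": "15 0 0 -0.2 0 0 0; 15 0 0.05 -0.327 0 0 0; 15 -0.05 0.2 -0.327 0 0 0; 15 -0.1 0.4 -0.327 0 0 0; 15 -0.15 0.6 -0.327 0 0 0; 15 -0.2 0.8 -0.327 0 0 0; 15 -0.25 0.95 -0.327 0 0 0; 15 -0.263 1 -0.327 0 0 0; 15 -0.263 1 -0.327 0 0 0"}}

```text
clock: 16.9
eef_pos: [0.6675, -0.1738, 0.3309]
ee_rot: [-3.141, -0.0, 2.969]
force: [-0.2, 0.2, -2.5]
width: 0.0216
grasp_force: 40.0
```

```bash
python3 - <<'E'
from st import *
Rm=Rt(-10,0); plan(([.6742,-.1394,.334],Rm),([.6742,-.1394,.306],Rm))
E
```

```text
t 16.9 at [ 0.6675 -0.1738  0.3309] F [-0.2  0.2 -2.5] w 0.0216 gf 40.0 q [-0.27  0.44  1.39 -0.    1.31 -1.67]
row [-0.004  0.233 -0.021] [-0.    -0.     0.001] mm 35 deg 0
row [-0.004  0.233  0.166] [-0.    -0.     0.001] mm 43 deg 0
```

{"method": "carry_out", "body": {"increments": "15 -0.004 0.12 -0.02 0 0 0; 15 -0.004 0.22 -0.02 0 0 0; 15 -0.004 0.233 -0.02 0 0 0; 15 -0.004 0.233 -0.02 0 0 0; 15 -0.004 0.233 0.05 0 0 0; 15 -0.004 0.233 0.12 0 0 0; 15 -0.004 0.233 0.18 0 0 0; 15 -0.004 0.233 0.23 0 0 0; 15 -0.004 0.233 0.26 0 0 0; 15 -0.004 0.233 0.28 0 0 0"}}

```text
clock: 17.9
eef_pos: [0.6745, -0.1407, 0.291]
ee_rot: [-3.141, 0.002, 2.967]
force: [-2.9, -0.3, 4.4]
width: 0.021
grasp_force: 40.0
```

```bash
python3 - <<'E'
from st import *
plan()
F=grab('scene'); W=world(F); V=F['frame'].max(2); save(F,'sc8.png',(185,120,315,240),5)
E
```

```text
t 17.9 at [ 0.6745 -0.1407  0.291 ] F [-2.9 -0.3  4.4] w 0.021 gf 40.0 q [-0.22  0.47  1.44 -0.    1.23 -1.62]
```

View pics/sc8.png

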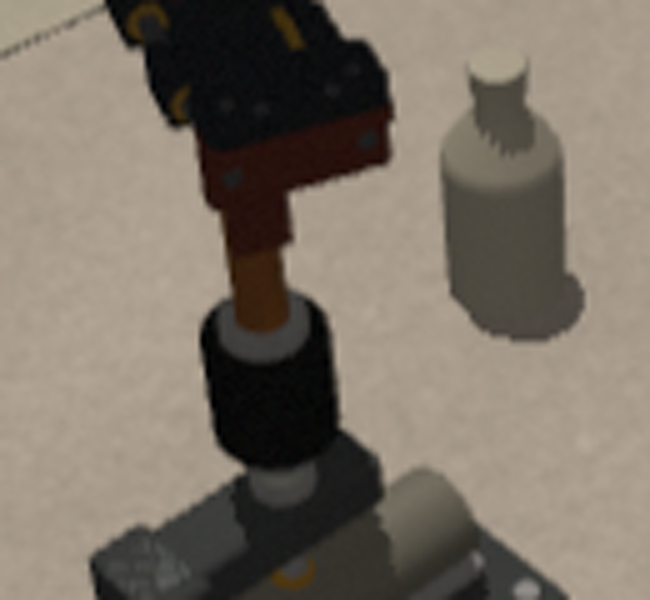

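The mallet head is on the cap and the punch is nearly on the stud (stud at crop (293,572)). I'll press a few more mm.

{"method": "carry_out", "body": {"increments": "15 0 0 0.015 0 0 0; 15 0 0 0.025 0 0 0; 15 0 0 0.035 0 0 0; 15 0 0 0.04 0 0 0; 15 0 0 0.045 0 0 0"}}

```text
clock: 18.45
eef_pos: [0.675, -0.1408, 0.2868]
ee_rot: [-3.141, 0.005, 2.967]
force: [-6.2, -0.2, 15.7]
width: 0.0215
grasp_force: 40.0
```

{"method": "carry_out", "body": {"increments": "15 0 0 0.01 0 0 0; 15 0 0 0.01 0 0 0; 15 0 0 -0.05 0 0 0; 15 0 0 -0.15 0 0 0; 15 0 0 -0.3 0 0 0; 15 0 0 -0.3 0 0 0"}}

```text
clock: 19.05
eef_pos: [0.6764, -0.1406, 0.3325]
ee_rot: [-3.142, 0.009, 2.967]
force: [-0.8, 0.3, -2.0]
width: 0.0215
grasp_force: 40.0
```

```bash
python3 - <<'E'
from st import *
Rm=Rt(-10,0); plan(([.6037,-.3159,.334],Rm))
F=grab('scene'); W=world(F); pickle.dump(F,open('s9.pkl','wb'))
hsv=cv2.cvtColor(F['frame'],cv2.COLOR_RGB2HSV); k=(hsv[...,1]>120)&(hsv[...,0]>12)&(hsv[...,0]<32)&(hsv[...,2]>55); k[:222]=0;k[246:]=0;k[:,:230]=0;k[:,258:]=0
v,u=np.nonzero(k); print(len(u),u.mean(),v.mean())
E
```

```text
t 19.05 at [ 0.6764 -0.1406  0.3325] F [-0.8  0.3 -2. ] w 0.0215 gf 40.0 q [-0.22  0.44  1.39  0.    1.3  -1.62]
row [ 0.274 -1.235 -0.012] [-0.     0.003  0.   ] mm 190 deg 1
42 243.45238095238096 234.52380952380952
```

{"method": "carry_out", "body": {"increments": "15 0.04 -0.15 0 0 0.003 0; 15 0.08 -0.35 0 0 0.003 0; 15 0.13 -0.55 0 0 0.003 0; 15 0.18 -0.75 0 0 0.003 0; 15 0.22 -0.9 0 0 0.003 0; 15 0.24 -1 0 0 0.003 0; 15 0.24 -1 0 0 0.003 0"}}

```text
clock: 19.8
eef_pos: [0.6123, -0.2833, 0.3279]
ee_rot: [-3.142, -0.008, 2.965]
force: [-0.8, -0.6, -2.9]
width: 0.0215
grasp_force: 40.0
```

```bash
python3 - <<'E'
from st import *
Rm=Rt(-10,0); plan(([.6037,-.3159,.34],Rm),([.6037,-.3159,.22],Rm))
E
```

```text
t 19.8 at [ 0.6123 -0.2833  0.3279] F [-0.8 -0.6 -2.9] w 0.0215 gf 40.0 q [-0.45  0.43  1.43 -0.    1.3  -1.84]
row [ 0.019 -0.224 -0.081] [-0.    -0.003 -0.001] mm 36 deg 0
row [ 0.012 -0.224  0.719] [-0.    -0.003 -0.001] mm 113 deg 0
```

{"method": "carry_out", "body": {"increments": "15 0.01 -0.12 0 0 -0.002 0; 15 0.018 -0.224 0 0 -0.003 0; 15 0.018 -0.224 0.05 0 -0.003 0; 15 0.016 -0.224 0.25 0 -0.003 0; 15 0.014 -0.224 0.5 0 -0.003 0; 15 0.012 -0.224 0.72 0 -0.003 0; 15 0.012 -0.224 0.8 0 -0.003 0; 15 0.012 -0.224 0.8 0 -0.003 0"}}

```text
clock: 20.6
eef_pos: [0.6038, -0.3138, 0.2068]
ee_rot: [3.14, -0.001, 2.968]
force: [0.2, -0.4, -2.6]
width: 0.0214
grasp_force: 40.0
```

```bash
cat > mal.py <<'E'
from st import *
def mal():
    s=robot.observe()['eef_pos']; F=grab('scene'); W=world(F); V=F['frame'].max(2); zb=s[2]-.134
    m=(np.linalg.norm(W[...,:2]-s[:2],axis=-1)<.05)&(W[...,2]>zb+.006)&(W[...,2]<zb+.05)&(V<75); p=W[m]
    from scipy.optimize import least_squares
    zc=p[:,2].mean(); f=least_squares(lambda q:np.hypot(p[:,0]-q[0]-q[2]*(p[:,2]-zc),p[:,1]-q[1]-q[3]*(p[:,2]-zc))-.026,[s[0],s[1],0,0],loss='soft_l1',f_scale=.001)
    print('mallet head',len(p),f.x[:2].round(4),'tilt deg',np.degrees(f.x[2:]).round(1),'zmin',np.percentile(p[:,2],1).round(4))
mal() if __name__=='__main__' else 0
E
python3 - <<'E'
from mal import *
Rm=Rt(-10,0); plan(([.6037,-.3159,.136],Rm),([.6037,-.3159,.134],Rm)); mal()
E
```

```text
t 20.6 at [ 0.6038 -0.3138  0.2068] F [ 0.2 -0.4 -2.6] w 0.0214 gf 40.0 q [-0.5   0.54  1.52  0.    1.07 -1.89]
row [-0.002 -0.015  0.472] [ 0. -0.  0.] mm 71 deg 0
row [-0.002 -0.015  0.485] [ 0. -0.  0.] mm 73 deg 0
mallet head 309 [ 0.6011 -0.3129] tilt deg [-0.5 -0.1] zmin 0.08
```

{"method": "carry_out", "body": {"increments": "15 0 -0.01 0.12 0 0 0; 15 0 -0.015 0.25 0 0 0; 15 -0.002 -0.015 0.36 0 0 0; 15 -0.002 -0.015 0.43 0 0 0; 15 -0.002 -0.015 0.46 0 0 0; 15 -0.002 -0.015 0.475 0 0 0; 15 -0.002 -0.015 0.475 0 0 0"}}

```text
clock: 21.35
eef_pos: [0.6052, -0.3171, 0.1382]
ee_rot: [-3.141, 0.003, 2.967]
force: [0.1, 0.4, -2.3]
width: 0.0216
grasp_force: 40.0
```

```bash
python3 - <<'E'
from mal import *
Rm=Rt(-10,0); plan(([.6037,-.3159,.134],Rm)); mal()
E
```

```text
t 21.35 at [ 0.6052 -0.3171  0.1382] F [ 0.1  0.4 -2.3] w 0.0216 gf 40.0 q [-0.5   0.63  1.56  0.    0.95 -1.9 ]
row [0.011 0.006 0.028] [-0.     0.001  0.   ] mm 5 deg 0
mallet head 235 [ 0.6028 -0.3166] tilt deg [0.7 0.6] zmin 0.0108
```

{"method": "carry_out", "body": {"increments": "15 0 0 0.01 0 0 0; 15 0 0 0.02 0 0 0; 15 0 0 0.028 0 0 0; 15 0 0 0.028 0 0 0"}}

```text
clock: 21.8
eef_pos: [0.605, -0.317, 0.1339]
ee_rot: [-3.141, 0.003, 2.967]
force: [0.5, 0.3, -1.5]
width: 0.0213
grasp_force: 40.0
```

Just touching; another 0.6 mm, then release.

{"method": "carry_out", "body": {"increments": "15 0 0 0.004 0 0 0; 15 0 0 0.004 0 0 0; 23 0 0 0.004 0 0 0; 25 0 0 0.004 0 0 0; 30 0 0 0.004 0 0 0; 40 0 0 0.004 0 0 0; 60 0 0 0.004 0 0 0; 70 0 0 0.004 0 0 0; 70 0 0 0.004 0 0 0; 70 0 0 -0.1 0 0 0; 70 0 0 -0.3 0 0 0; 70 0 0 -0.5 0 0 0"}}

```text
clock: 23.0
eef_pos: [0.6045, -0.3168, 0.2101]
ee_rot: [-3.142, 0.002, 2.967]
force: [0.5, -0.1, 0.2]
width: 0.07
grasp_force: 0.0
```

{"method": "carry_out", "body": {"increments": "70 0 0 -0.2 0 0 0; 70 0 0 -0.5 0 0 0; 70 0 0 -0.8 0 0 0; 70 0 0 -0.8 0 0 0; 70 0 0 -0.8 0 0 0"}}

```text
clock: 23.5
eef_pos: [0.6047, -0.317, 0.3312]
ee_rot: [-3.14, 0.006, 2.967]
force: [0.2, -0.7, -0.8]
width: 0.0701
grasp_force: 0.0
```

```bash
python3 - <<'E'
from seat import *
plan(); seat()
for n in ('scene6','top6'):
    F=pickle.load(open(n+'.pkl','rb')); W=world(F); S=cv2.cvtColor(F['frame'],cv2.COLOR_RGB2HSV)[...,1]; m=(np.linalg.norm(W[...,:2]-[.604,-.316],axis=-1)<.05)
    p=W[m&(W[...,2]>.15)&(W[...,2]<.165)]; q=W[m&(W[...,2]>.02)&(W[...,2]<.055)]; print(n,len(p),p.mean(0) if len(p) else '',len(q),q.mean(0) if len(q) else '')
save(pickle.load(open('scene6.pkl','rb')),'sc10.png',(180,120,320,260),4)
E
```

```text
t 23.5 at [ 0.6047 -0.317   0.3312] F [ 0.2 -0.7 -0.8] w 0.0701 gf 0.0 q [-0.5   0.43  1.41  0.    1.29 -1.9 ]
scene 754 l,h [-1.   0.5] yaw,pitch [0.2 0. ] ends [-0.0491  0.0483]
stud 37 243.72972972972974 234.51351351351352 (4.472135543823242, 8.049844741821289)
stud t,l 0.028255277565349075 -0.0016926577513487202
cap 202 675.0238037109375 -139.5509490966797 21.084856033325195 t,l 0.030791369379568296 -0.00022997490073756603
top 294 l,h [-4.1  1.6] yaw,pitch [-0.6  2. ] ends [-0.0499 -0.0164]
cap 228 673.4805908203125 -142.72991943359375 17.92272186279297 t,l 0.028754707163202813 -0.0031177708501079157
scene6 58 [ 0.6040821  -0.3132038   0.15404338] 256 [ 0.61041124 -0.30011255  0.03980126]
top6 12 [ 0.60699002 -0.31066554  0.15520753] 154 [ 0.59619302 -0.3052794   0.0432172 ]
```

View pics/sc10.png

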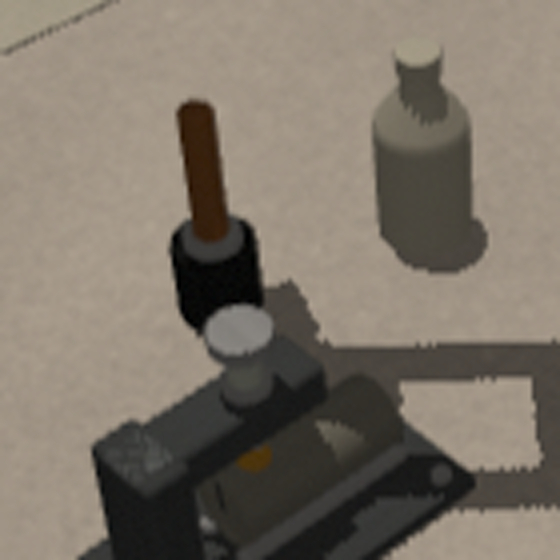

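The mallet stands upright (head at crop (217,270)), and the core is seated with its stud at (252,457) under the punch. I'm handing in.

```bash
python3 -c "
from plant import robot
print(robot.close_job())"
```

```text
the job is handed in; nothing more can be done
None
```

I handed the job in at about 23.5 s; no verdict came back. At the last look the core lay in the cradle, stud up (about 7° off vertical) and about 2 mm from the punch's axis, after the mallet had pressed the punch down with about 18 N (contact with the stud inferred from force and travel, not measured), and the mallet stood upright on the bench.

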